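# Nip up the tap-off's compression nut, then one flat more

### The job

On the steam tap-off for the herb boiler, turn the big brass compression nut clockwise (seen from above) with the fingers until it is finger-tight. Then put the open-ended wrench on it and tighten it one flat further, a sixth of a turn and no more, keeping the fingers off the nut for that part. Lay the wrench back on its wooden rest, let go, and leave the other things where they are.

Things in the scene. Friction and masses are not known exactly. Their poses are not given: they have to be found in the camera images.
- nut: Brass hexagon compression nut of the steel tap-off, already on its thread, axis upright: 36 mm across flats, 41.6 across corners, 20 high. Origin on the axis at mid-height, 85 mm above the counter; z up. Flats face its own x and every 60 degrees from it. It turns on the spot with about 0.06 N m, clockwise seen from above to tighten, and comes home after 0.5 to 1.4 rad, to be felt.
- tube_top (a point): Top centre of the fixed steel tube stub, 12 mm in diameter, that rises from the nut; 30 mm above the nut's origin. Round the stub, on the nut, a shoulder 31 mm wide, 4 mm high. Below the nut: a round neck 24 mm wide from 75 down to 55 mm above the counter, then a column 42 mm wide on a fixed round flange 96 mm wide, 12 mm thick.
- seat (a joint): The nut's nip, rad: 0 until the nut is home, then grows with its further clockwise turn, at about 0.28 N m, to 0.12 when it is fully finger-tight, and stays there.
- ferrule (a joint): Turn of the nut past finger-tight, rad, clockwise positive, 0 at first; one flat is 1.05. It takes about 0.9 to 1.1 N m and stays where it is left.
- wrench: Steel open-ended wrench, 12 mm thick, 0.2 to 0.33 kg, lying flat. Origin at the underside of the handle's middle line, where to grip; x along the handle to the jaws, z up. Handle 16 mm wide, x = -85 (round end, 20 wide) to 64 mm; centre of mass near x = 30. Head 62 wide from x = 64; flat throat at x = 81; parallel jaws 38 mm apart to x = 120, flared lips to x = 133, 67 wide over all.
- wrench_jaw (a point): Where the nut's centre lies when the wrench is fully on it: x = 102 mm from the wrench's origin, at mid-thickness.
- rest: Fixed wooden rest of the wrench: a base 200 x 90 mm, 6 mm thick, with two cross bars 16 mm wide, 80 mm long (along y) with tops 30 mm above the counter, at x = +72 mm and -60 mm. Origin at the centre of its underside; the wrench starts with its origin above it, jaws along the rest's x.
- mortar: Bystander: white bowl, 110 mm wide, 75 mm high; origin under its centre.
- jar: Bystander: amber jar, 80 mm wide, 130 mm high; origin under its centre.
- pan: Bystander: brass pan, 120 mm wide, 18 mm high; origin under its centre.
- small_nut: Bystander: small brass hex nut lying loose, 22 mm across flats, 14 mm high; origin under its centre.
- small_wrench: Bystander: small wrench 120 mm long lying flat on the counter, too small for the nut; origin under its middle.
- carton: Bystander: carton 100 x 70 x 50 mm; origin under its centre.
- tray: Bystander: aluminium tray 160 x 120 x 30 mm; origin under its centre.
Mind the look-alikes: they are no part of the job. Leave any purple look-alike of the wrench alone. Leave any pink look-alike of the part that bears nut alone.

How it is judged (in metres and radians):
On the way, in this order (a step that is already met when the one before it is completed fails the run):
1. the nut is finger-tight, turned by the fingers (value of joint seat above 0.06 rad and value of joint ferrule below 0.15 rad and contact force between the fingers and nut above 1 N and contact force between wrench and nut below 0.5 N), for 0.05 s.
2. the wrench is fully on the nut before the extra turn (distance between wrench_jaw and nut below 0.012 m and value of joint ferrule below 0.3 rad and contact force between the fingers and nut below 1 N), for 0.1 s.
3. the wrench has turned the nut one flat further (distance between wrench_jaw and nut below 0.012 m and value of joint ferrule between 0.85 and 1.25 rad), for 0.1 s.
At the end, for the whole second after the job is handed in: Nut 0.85 to 1.25 rad past finger-tight (one flat, give or take 0.2), nip above 0.06; wrench still and level (0.06 rad) across both bars of its rest, origin within 30 mm of the rest's in plan, underside 26 to 34 mm above the rest's origin, within 0.3 rad of its length (value of joint seat above 0.06 rad and value of joint ferrule between 0.85 and 1.25 rad and horizontal distance between wrench and rest below 0.03 m and z of wrench in the frame of rest between 0.026 and 0.034 m and angle between wrench's own z axis and vertical below 0.06 rad and angle between the x axis of wrench and the x axis of rest, either way round below 0.3 rad and linear speed of wrench below 0.02 m/s); the robot touches nothing.
It fails at once if the nut is turned more than 1.25 rad past finger-tight (overtightened) (value of joint ferrule above 1.25 rad).
It fails at once if the fingers press on the nut with more than 2 N once it is over 0.15 rad past finger-tight (the extra turn is the wrench's) (value of joint ferrule above 0.15 rad and contact force between the fingers and nut above 2 N).
It fails at once if a bystander is moved more than 30 mm (distance of any of mortar, jar, pan, small_nut, small_wrench, carton, tray from where it was at the start of the episode above 0.03 m).
It also fails if it takes over 72 s, if anything falls off the work surface, if the arm or the gripper's body presses on something with over 40 N, if the wrist force passes 120 N, or if a joint passes its speed limit or range.

### The arm

A 6-joint arm with a two-finger parallel gripper is mounted at the origin on the work surface. World frame = base frame: x ahead of the robot, y to its left, z up, the work surface at z = 0. Lengths are in m, angles in degrees, forces in N, time in s.
With the tool pointing down it reaches from about 0.375 to 0.9 m from the base axis. Payload 3.1 kg.
Tool frame: the origin (TCP) lies where the fingers leave the gripper's body, on its centre line; the fingertips stand 70 mm ahead of it and the grasp point (between the pads) lies 51 mm ahead of it; y points along the fingers, z is the direction in which the jaws open and shut, and the axes are right-handed (so a half turn about y gives the same grasp; the last joint's range is limited). The gripper opens to 87 mm and grips with 3 to 60 N. Pads are 19 mm wide; open, the fingers measure 117 mm over their backs; the gripper's body (75 mm by 190 mm) begins 51 mm behind the grasp point.
Start: joints at [-86.603, 30.224, 82.088, -0, 67.689, -10.227], TCP at [0.147, -0.607, 0.292] pointing down, gripper open.
Joint ranges: [-176.69, 176.69], [-43.24, 126.21], [12.49, 139.97], [-82, 262], [0, 151.66], [-163.58, 163.58]. Speed limits (degrees/s): [159.86, 159.86, 180, 180, 180, 180].

### API

Orientations are given as a 3x3 rotation matrix whose columns are the frame's x, y, z axes.
In Python, from rig import bot gives the robot as it stands.
- The arm moves only by the shell command python3 -m pendant 'ROWS'. ROWS is JSON, a list of rows, each a list of 3 entries, a list of its own where there are three numbers: the shift along the tool's x, y, z in cm, then the turn, a rotation vector about the tool's x, y, z in rad, then the closure, from 0 (fully open) to 1 (shut). In form: [[[dx, dy, dz], [ax, ay, az], jaw], ...]. A call has 1 to 20 rows; each row shifts and turns the commanded pose from where the row before left it, along the tool's axes as they then stand; what a row does not reach is not made up. A row lasts 1/12 s, in which the tool goes at most 41.7 mm and 7.16 degrees, less where a joint would pass 70% of its speed; a pose out of reach is approached as far as the arm can. A call with a gripper value outside its range is refused whole. The fingers move at their own pace and stop on an object; the grip force is fixed at half the most. Time passes only in rows, so rows that do not move let the fingers close. It gives the time, the measured TCP pose, the force and the opening at its end, in the units of the state.
- bot.read_state(): the state, without advancing time (a new reading comes with each control period).
- bot.capture(name): name is "scene" or "top"; returns a dict with "img" (400x640x3 uint8, red, green, blue), "fx", "fy", "cx", "cy" (pixels), "R" (3x3) and "t" (3): a world point X has camera coordinates R X + t. Camera axes: x right, y down, z forward; pixel columns grow to the right and rows downward; lengths in m; the calibration is good to about 2 mm. A picture is of the moment at which its call begins. There is no depth.
- bot.hand_in(): hands the job in, once; it reports no verdict.
The state is a dict: "time_s": time; "joint_positions": joint angles; "qvel": joint speeds; "tau": joint torques, N m; "position": TCP position; "tcp_rot": TCP orientation; "force": force on the tool from outside, world axes, zero at the start; "moment": the same for the moment, N m; "opening": opening from 0.0 (shut) to 1.0 (fully open).
Only numpy, scipy, OpenCV 4.12 (cv2) and the standard library are available. Lean on these libraries where they do the work, as an engineer would, in place of code of your own. Each camera call takes 0.05 s, during which the arm holds its last target.

## Working session

There is one attempt and no reset: what is moved stays moved. The work goes in short steps, Python scripts to look and compute and a shell command to move; the robot and the scene stay as the last step left them, time stands still between calls to the robot, and variables do not carry over. Pictures are saved under pics/ and viewed, and the job is handed in when it is done.

```bash
ls; mkdir -p pics; python3 - <<'E'
from rig import bot
import cv2,json
s=bot.read_state();print(s)
for n in("scene","top"):
    c=bot.capture(n);cv2.imwrite(f"pics/{n}0.png",c["img"][:,:,::-1]);print(n,c["fx"],c["fy"],c["cx"],c["cy"],c["R"],c["t"])
E
```

```text
pics
{'time_s': 0.0, 'joint_positions': array([-8.66013269e+01,  3.02787214e+01,  8.21556003e+01, -2.15317442e-03,
        6.76888355e+01, -1.02288491e+01]), 'qvel': array([-0.04455295,  0.06213352,  0.08961259, -0.02310374, -0.00271798,
        0.03201104]), 'tau': array([-5.44653776e-04, -4.40040064e+01, -1.76591760e+01,  6.31680270e-02,
        5.83060272e-02, -1.58285475e-04]), 'position': array([ 0.1472249 , -0.6068181 ,  0.29127846]), 'tcp_rot': array([[-9.71844595e-01, -1.62134583e-04,  2.35622701e-01],
       [-2.35622500e-01,  2.14365476e-03, -9.71842293e-01],
       [-3.47524480e-04, -9.99997689e-01, -2.12150185e-03]]), 'force': array([ 0.3262898 , -0.28208227,  0.11769237]), 'moment': array([ 0.00490849, -0.0005525 ,  0.01446282]), 'opening': 1.0031260822348858}
scene 454.07572459697695 454.07572459697695 319.7864677140787 204.38959975444806 [[ 0.52372461  0.85170677  0.01755296]
 [ 0.68776195 -0.41057479 -0.59867507]
 [-0.50268881  0.32561313 -0.80079963]] [-0.2381324  -0.23795399  1.5413277 ]
top 502.5730533364529 502.5730533364529 320.19767610177763 194.93351917190586 [[ 0.00273987 -0.99999159  0.00305283]
 [-0.99527914 -0.00302311 -0.09700672]
 [ 0.09701513 -0.00277263 -0.99527905]] [0.01955863 0.47929328 1.73302948]
```

View pics/scene0.png

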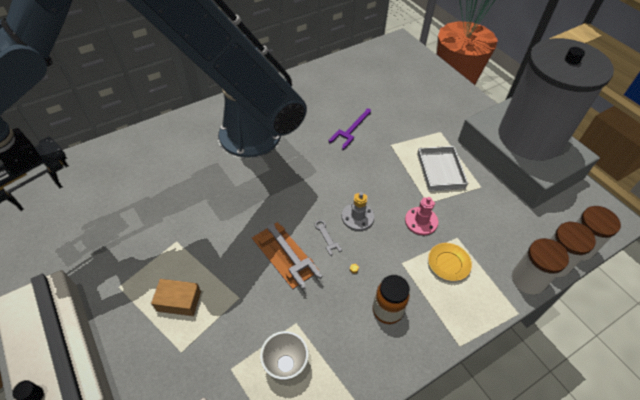

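View pics/top0.png

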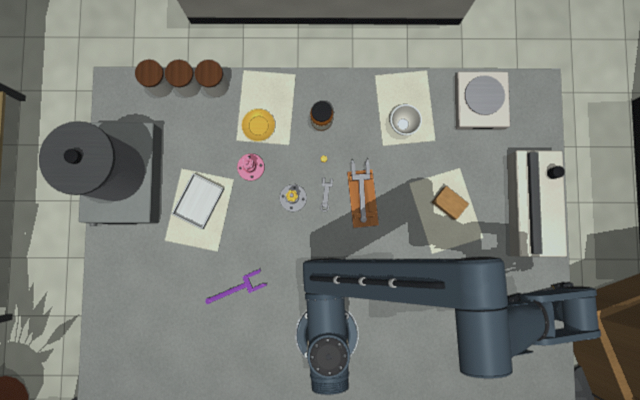

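Candidates:
- **Nut:** the brass nut on the steel tap-off, top (292,194) and scene (360,203). Not it: the pink look-alike at top (251,167), or the loose small nut at top (324,158).
- **Wrench:** the steel one on the orange-brown rest, top (362,190) and scene (295,257). Not it: the purple one at top (238,287), or the small wrench at top (326,193).

I choose the steel tap-off's nut and the wrench on the rest. A close crop will check both.

```bash
python3 - <<'E'
import cv2,numpy as np
t=cv2.imread("pics/top0.png");s=cv2.imread("pics/scene0.png")
a=cv2.resize(t[150:235,270:390],(800,567),interpolation=cv2.INTER_CUBIC)
cv2.imwrite("pics/crop_top.png",a)
b=cv2.resize(s[180:300,245:385],(700,600),interpolation=cv2.INTER_CUBIC)
cv2.imwrite("pics/crop_scene.png",b)
E
```

```text
(no output)
```

View pics/crop_top.png

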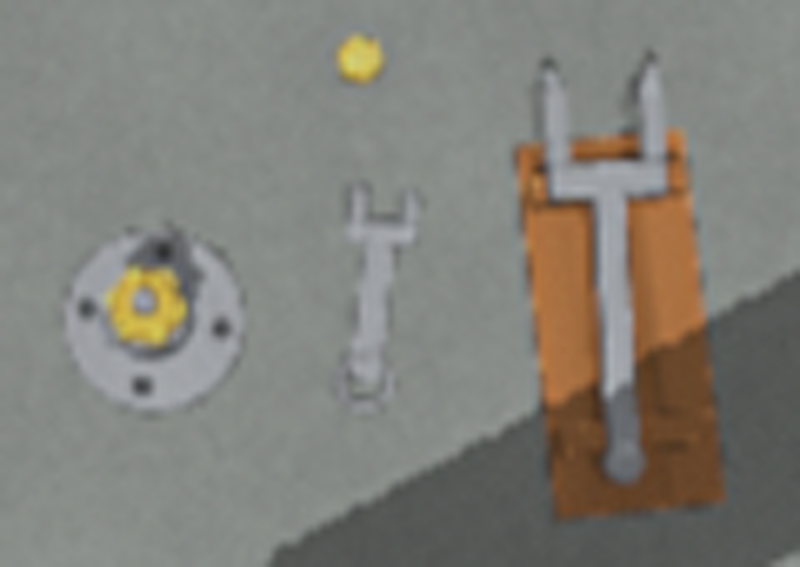

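View pics/crop_scene.png

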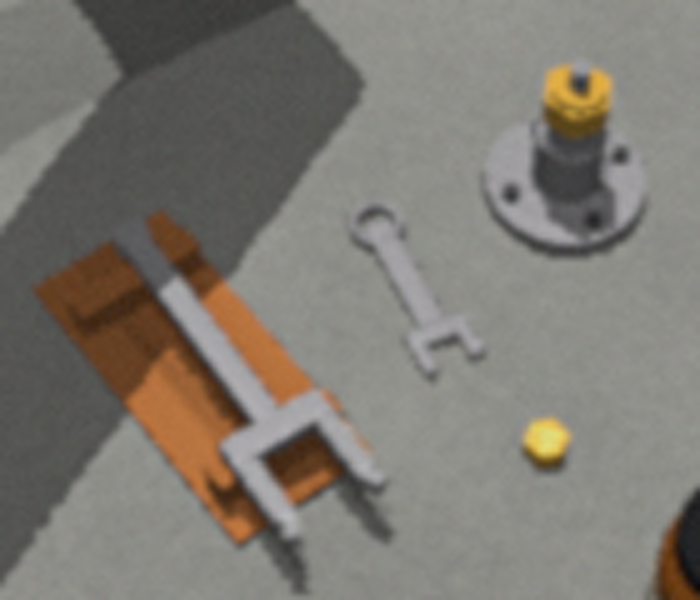

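The crops confirm it. The brass nut sits on the grey steel tap-off with its flange at crop (155,320), and the big steel wrench lies on the orange rest with its jaws pointing away from the robot. Now I'll measure both.

```bash
cat > h.py <<'E'
import numpy as np,cv2
from rig import bot
def cap(n,save=None):
    c=bot.capture(n);c["R"]=np.array(c["R"]);c["t"]=np.array(c["t"])
    if save: cv2.imwrite(f"pics/{save}.png",c["img"][:,:,::-1])
    return c
def ray(c,uv,z):
    uv=np.atleast_2d(np.asarray(uv,float))
    d=np.c_[(uv[:,0]-c["cx"])/c["fx"],(uv[:,1]-c["cy"])/c["fy"],np.ones(len(uv))]@c["R"]
    o=-c["R"].T@c["t"]
    return (o+d*((z-o[2])/d[:,2])[:,None])[:,:2]
def proj(c,X):
    p=np.atleast_2d(X)@c["R"].T+c["t"];return np.c_[p[:,0]/p[:,2]*c["fx"]+c["cx"],p[:,1]/p[:,2]*c["fy"]+c["cy"]]
def hsv(c): return cv2.cvtColor(np.ascontiguousarray(c["img"]),cv2.COLOR_RGB2HSV)
def win(m,x0,x1,y0,y1):
    o=np.zeros_like(m);o[y0:y1,x0:x1]=m[y0:y1,x0:x1];return o
def big(m):
    cs,_=cv2.findContours(m,cv2.RETR_EXTERNAL,cv2.CHAIN_APPROX_NONE);return max(cs,key=cv2.contourArea)[:,0,:]
E
python3 - <<'E'
from h import *
T=cap("top");S=cap("scene")
for n,c,w in(("top",T,(270,315,170,225)),("scene",S,(335,385,185,222))):
    H=hsv(c);m=win(cv2.inRange(H,(18,110,90),(36,255,255)),*w)
    ct=big(m); (x,y),r=cv2.minEnclosingCircle(ct.astype(np.float32)); 
    print(n,"nut enc circ",x,y,r,ray(c,[[x,y]],0.095),cv2.boundingRect(ct))
    if n=="top":
        P=ray(c,ct,0.095);ctr=ray(c,[[x,y]],0.095)[0];
        ys,xs=np.nonzero(m);print("centroid",ray(c,[[xs.mean(),ys.mean()]],0.095))
        d=P-ctr;th=np.arctan2(d[:,1],d[:,0]);rr=np.hypot(*d.T)
        print("6fold corner phase deg",np.degrees(np.angle((rr*np.exp(6j*th)).sum()))/6, abs((rr*np.exp(6j*th)).mean()))
    # flange
    H=hsv(c)
# rest
for n,c,w in(("top",T,(340,390,165,235)),("scene",S,(245,325,215,300))):
    H=hsv(c);m=win(cv2.inRange(H,(5,120,40),(17,255,255)),*w)
    m=cv2.morphologyEx(m,cv2.MORPH_CLOSE,np.ones((9,9),np.uint8))
    P=ray(c,big(m),0.006).astype(np.float32);print(n,"rest",cv2.minAreaRect(P*1000))
# wrench: grey pixels brighter inside rest window, top
H=hsv(T);m=win(cv2.inRange(H,(0,0,60),(179,75,255)),350,372,190,225)
o=win(cv2.inRange(H,(5,110,40),(17,255,255)),340,390,185,228)
for r in range(180,228,3):
    xs=[x for x in range(345,385)]
    print(r,[(x,tuple(int(v) for v in H[r,x])) for x in range(357,371)] if r in(198,219) else "")
E
```

```text
top nut enc circ 291.5 195.5 5.700977325439453 [[0.47004424 0.11728239]] (286, 191, 12, 10)
centroid [[0.46955295 0.11686983]]
6fold corner phase deg 24.084146859456325 0.0020015382563753686
scene nut enc circ 360.0 199.0 7.211202621459961 [[0.47623364 0.11619434]] (354, 193, 13, 13)
top rest ((471.0167541503906, -128.17111206054688), (196.68890380859375, 88.01458740234375), 6.326804161071777)
scene rest ((472.74609375, -126.32881164550781), (199.4519500732422, 90.73336029052734), 6.024165630340576)
180 
183 
186 
189 
192 
195 
198 [(357, (13, 157, 159)), (358, (14, 163, 142)), (359, (12, 121, 126)), (360, (110, 6, 121)), (361, (108, 15, 169)), (362, (109, 12, 167)), (363, (104, 17, 168)), (364, (171, 11, 159)), (365, (12, 142, 147)), (366, (14, 165, 144)), (367, (13, 154, 147)), (368, (14, 156, 159)), (369, (14, 156, 170)), (370, (13, 159, 172))]
201 
204 
207 
210 
213 
216 
219 [(357, (14, 149, 103)), (358, (14, 151, 93)), (359, (13, 136, 75)), (360, (3, 30, 77)), (361, (103, 17, 103)), (362, (105, 14, 111)), (363, (107, 16, 109)), (364, (111, 16, 109)), (365, (108, 12, 106)), (366, (9, 41, 99)), (367, (13, 147, 97)), (368, (13, 152, 97)), (369, (14, 150, 97)), (370, (14, 149, 99))]
222 
225
```

```bash
python3 - <<'E'
from h import *
T=cap("top");S=cap("scene")
# subpixel handle centreline from saturation profile (top view)
H=hsv(T).astype(float)
pts=[]
for r in range(188,214):
    s=H[r,352:374,1];w=np.clip(1-s/140,0,1); xs=np.arange(352,374)
    k=(xs>356)&(xs<369); pts.append((np.sum(w[k]*xs[k])/w[k].sum(),r))
P=ray(T,pts,0.042)
f=np.polyfit(P[:,0],P[:,1],1);print("handle yaw",np.degrees(np.arctan(f[0])),"y at x=.472",np.polyval(f,.472),"rms",np.std(P[:,1]-np.polyval(f,P[:,0])))
# ends: along col 
for col in(352,354,363,364):pass
# handle end and throat: sample profile along the line
ang=np.arctan(f[0])
for nm,off in(("mid",0),):
    xs=np.arange(.36,.64,.004)
    X=np.c_[xs,np.polyval(f,xs),np.full(len(xs),.042)]
    uv=proj(T,X);prof=[int(H[int(round(v)),int(round(u)),1]) for u,v in uv];val=[int(H[int(round(v)),int(round(u)),2]) for u,v in uv]
    print([(round(x,3),p,q) for x,p,q in zip(xs,prof,val)])
# flange circle: top view, grey bright disc
g=cv2.cvtColor(np.ascontiguousarray(T["img"]),cv2.COLOR_RGB2GRAY)
c=cv2.resize(g[175:220,270:316],None,fx=8,fy=8,interpolation=cv2.INTER_CUBIC)
print(g[200,272:314],g[205,272:314])
uv=proj(T,[[.471,.117,.012],[.471,.117,.095],[.471,.117,.115],[.471+.048,.117,.012],[.471-.048,.117,.012],[.471,.165,.012],[.471,.069,.012]]);print(uv)
E
```

```text
handle yaw 3.1925292318298952 y at x=.472 -0.12246728268026526 rms 0.0003309754675394678
[(np.float64(0.36), 9, 88), (np.float64(0.364), 14, 89), (np.float64(0.368), 19, 81), (np.float64(0.372), 114, 87), (np.float64(0.376), 155, 97), (np.float64(0.38), 149, 99), (np.float64(0.384), 58, 96), (np.float64(0.388), 20, 103), (np.float64(0.392), 14, 108), (np.float64(0.396), 14, 110), (np.float64(0.4), 13, 119), (np.float64(0.404), 13, 114), (np.float64(0.408), 16, 111), (np.float64(0.412), 14, 108), (np.float64(0.416), 14, 110), (np.float64(0.42), 14, 109), (np.float64(0.424), 14, 109), (np.float64(0.428), 14, 109), (np.float64(0.432), 11, 135), (np.float64(0.436), 12, 166), (np.float64(0.44), 12, 173), (np.float64(0.444), 10, 171), (np.float64(0.448), 13, 171), (np.float64(0.452), 12, 168), (np.float64(0.456), 11, 168), (np.float64(0.46), 12, 168), (np.float64(0.464), 12, 168), (np.float64(0.468), 14, 167), (np.float64(0.472), 14, 169), (np.float64(0.476), 12, 167), (np.float64(0.48), 12, 166), (np.float64(0.484), 14, 168), (np.float64(0.488), 12, 169), (np.float64(0.492), 12, 169), (np
[... 900 characters left out ...]
0, 133), (np.float64(0.62), 8, 132), (np.float64(0.624), 8, 133), (np.float64(0.628), 8, 134), (np.float64(0.632), 6, 132), (np.float64(0.636), 8, 132)]
[136 138 139 139 139 139 139 143 156 159 159 161 161 153 135 139 150 150
 154 157 166 182 162 133 136 113 131 163 161 150 122 113 143 146 124 138
 140 140 138 139 139 138] [136 135 135 138 138 137 135 136 130 131 154 162 161 160 162 163 164 166
 166 168 166 167 166 165 162 164 164 163 161 164 165 152 127 130 139 139
 139 140 137 137 137 136]
[[292.85256075 197.49382408]
 [291.58665923 195.21630593]
 [291.26282974 194.63369541]
 [292.96177689 183.9308549 ]
 [292.74276726 211.12849158]
 [279.19314175 197.45272895]
 [306.50992169 197.53491301]]
```

```bash
cat > d.py <<'E'
import sys
from h import *
from scipy.spatial.transform import Rotation as Ro
# usage: d.py x y z zyaw  (TCP target) -> shift in tool axes cm, turn rad
def delta(p,yaw):
    s=bot.read_state();R=s["tcp_rot"];a=np.radians(yaw)
    G=np.array([[np.sin(a),0,np.cos(a)],[-np.cos(a),0,np.sin(a)],[0,-1,0]])
    return 100*R.T@(np.array(p)-s["position"]),Ro.from_matrix(R.T@G).as_rotvec()
if __name__=="__main__":
    v=list(map(float,sys.argv[1:5]));a,b=delta(v[:3],v[3]);s=bot.read_state();R=s["tcp_rot"]
    print("shift cm",a.round(2),"turn",b.round(3),"t",round(s["time_s"],2),"pos",s["position"].round(4),"zyaw",np.degrees(np.arctan2(R[1,2],R[0,2])).round(2),"tilt",np.degrees(np.arccos(-R[2,1])).round(2),"j",s["joint_positions"].round(0),"F",s["force"].round(2),"M",s["moment"].round(3),"op",round(s["opening"],3))
E
python3 -m pendant '[[[-3.06,0,-1.9],[0,0,0],0],[[-3.06,0,-1.9],[0,0,0],0],[[-3.06,0,-1.9],[0,0,0],0],[[-3.06,0,-1.9],[0,0,0],0],[[-3.06,0,-1.9],[0,0,0],0],[[-3.06,0,-1.9],[0,0,0],0],[[-3.06,0,-1.9],[0,0,0],0],[[-3.06,0,-1.9],[0,0,0],0],[[-3.06,0,-1.9],[0,0,0],0],[[-3.06,0,-1.9],[0,0,0],0]]'
python3 d.py .471 .117 .25 54
```

```text
time_s: 1.13
position: [0.4009, -0.3493, 0.2924]
tcp_rot: [[-0.972, 0.0, 0.235], [-0.235, -0.0, -0.972], [-0.0, -1.0, 0.0]]
force: [0.6, -0.1, -0.5]
opening: 1.002
shift cm [-17.79   4.23 -43.67] turn [-0.    -2.276  0.   ] t 1.13 pos [ 0.4009 -0.3493  0.2924] zyaw -76.39 tilt 0.02 j [-53.  23.  95.   0.  61.  23.] F [ 0.59 -0.11 -0.5 ] M [-0.004 -0.003 -0.031] op 1.002
```

```bash

python3 -m pendant '[[[-1.37,0.3,-3.36],[0,0,0],0],[[-1.37,0.3,-3.36],[0,0,0],0],[[-1.37,0.3,-3.36],[0,0,0],0],[[-1.37,0.3,-3.36],[0,0,0],0],[[-1.37,0.3,-3.36],[0,0,0],0],[[-1.37,0.3,-3.36],[0,0,0],0],[[-1.37,0.3,-3.36],[0,0,0],0],[[-1.37,0.3,-3.36],[0,0,0],0],[[-1.37,0.3,-3.36],[0,0,0],0],[[-1.37,0.3,-3.36],[0,0,0],0],[[-1.37,0.3,-3.36],[0,0,0],0],[[-1.37,0.3,-3.36],[0,0,0],0],[[-1.37,0.3,-3.36],[0,0,0],0]]'
python3 -m pendant '[[[0,0,0],[0,-0.12,0],0],[[0,0,0],[0,-0.12,0],0],[[0,0,0],[0,-0.12,0],0],[[0,0,0],[0,-0.12,0],0],[[0,0,0],[0,-0.12,0],0],[[0,0,0],[0,-0.12,0],0],[[0,0,0],[0,-0.12,0],0],[[0,0,0],[0,-0.12,0],0],[[0,0,0],[0,-0.12,0],0],[[0,0,0],[0,-0.12,0],0],[[0,0,0],[0,-0.12,0],0],[[0,0,0],[0,-0.12,0],0],[[0,0,0],[0,-0.12,0],0],[[0,0,0],[0,-0.12,0],0],[[0,0,0],[0,-0.12,0],0],[[0,0,0],[0,-0.12,0],0],[[0,0,0],[0,-0.12,0],0],[[0,0,0],[0,-0.12,0],0],[[0,0,0],[0,-0.12,0],0]]'
python3 d.py .471 .117 .25 54
```

```text
time_s: 2.22
position: [0.4702, 0.1177, 0.2533]
tcp_rot: [[-0.972, 0.001, 0.236], [-0.236, -0.0, -0.972], [-0.001, -1.0, 0.0]]
force: [0.7, 0.1, -0.3]
opening: 0.997
time_s: 3.8
position: [0.4702, 0.1158, 0.2533]
tcp_rot: [[0.815, 0.0, 0.579], [-0.579, 0.0, 0.815], [0.0, -1.0, 0.0]]
force: [-0.7, -0.7, 0.0]
opening: 0.998
shift cm [-0.    0.33  0.15] turn [-0.    0.01  0.  ] t 3.8 pos [0.4702 0.1158 0.2533] zyaw 54.6 tilt 0.02 j [  1.  23. 104.   0.  53. -54.] F [-0.7  -0.74  0.05] M [ 0.015 -0.149  0.044] op 0.998
```

```bash
python3 d.py .471 .117 .139 54; python3 - <<'E'
from h import *
cap("scene","sc1");cap("top","tp1")
s=cv2.imread("pics/sc1.png");cv2.imwrite("pics/sc1c.png",cv2.resize(s[120:270,270:450],(720,600),interpolation=cv2.INTER_CUBIC))
E
```

```text
shift cm [-0.   11.43  0.14] turn [-0.    0.01  0.  ] t 3.8 pos [0.4702 0.1158 0.2533] zyaw 54.6 tilt 0.02 j [  1.  23. 104.   0.  53. -54.] F [-0.7  -0.74  0.05] M [ 0.015 -0.149  0.044] op 0.998
```

View pics/sc1c.png

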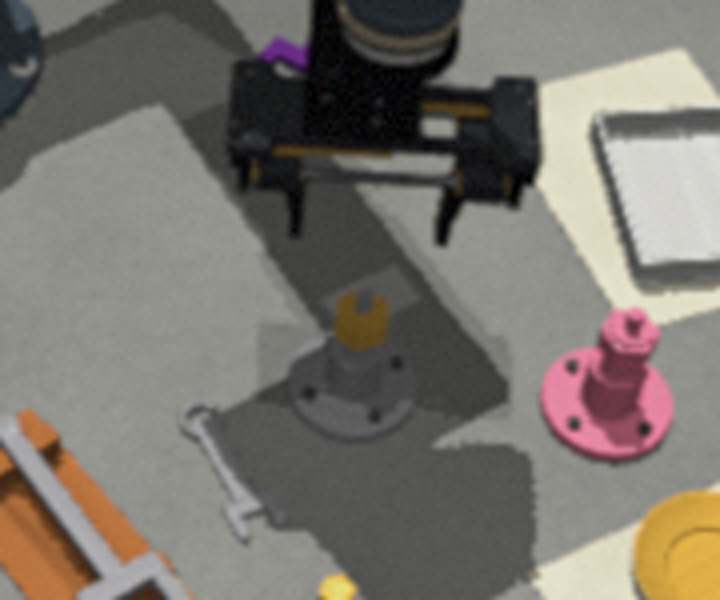

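The fingers straddle the nut, which is at crop (362,320), and the gripper is centred above it at crop (365,220). Next I go down and close.

```bash

python3 -m pendant '[[[0,2.5,0.05],[0,0.01,0],0],[[0,2.5,0.05],[0,0,0],0],[[0,2.5,0.05],[0,0,0],0],[[0,2,0],[0,0,0],0],[[0,1.5,0],[0,0,0],0],[[0,0.4,0],[0,0,0],0.0]]'
python3 -m pendant '[[[0,0,0],[0,0,0],0.3],[[0,0,0],[0,0,0],0.35],[[0,0,0],[0,0,0],0.4],[[0,0,0],[0,0,0],0.45],[[0,0,0],[0,0,0],0.5]]'
python3 d.py .471 .117 .139 54
python3 -m pendant '[[[0,0,0],[0,0,0],0.55],[[0,0,0],[0,0,0],0.6],[[0,0,0],[0,0,0],0.65]]'
python3 d.py .471 .117 .139 54
```

```text
time_s: 4.4
position: [0.4699, 0.117, 0.1372]
tcp_rot: [[0.804, -0.004, 0.595], [-0.595, -0.0, 0.804], [-0.003, -1.0, -0.003]]
force: [0.3, 0.6, 0.4]
opening: 1.0
time_s: 4.82
position: [0.4715, 0.1171, 0.1402]
tcp_rot: [[0.806, 0.002, 0.592], [-0.592, 0.0, 0.806], [0.002, -1.0, 0.001]]
force: [0.3, -0.1, -0.3]
opening: 0.702
shift cm [-0.04  0.12 -0.04] turn [-0.001 -0.006  0.002] t 4.82 pos [0.4715 0.1171 0.1402] zyaw 53.67 tilt 0.12 j [  1.  34. 109.   0.  36. -53.] F [ 0.3  -0.09 -0.31] M [ 0.063 -0.162 -0.023] op 0.702
time_s: 5.07
position: [0.4711, 0.1171, 0.1395]
tcp_rot: [[0.806, 0.001, 0.592], [-0.592, 0.0, 0.806], [0.0, -1.0, 0.0]]
force: [1.0, 4.0, -0.1]
opening: 0.475
shift cm [-0.    0.05 -0.01] turn [-0.    -0.006  0.   ] t 5.07 pos [0.4711 0.1171 0.1395] zyaw 53.67 tilt 0.04 j [  1.  35. 109.   0.  36. -53.] F [ 0.95  4.01 -0.14] M [ 0.826 -0.624 -0.006] op 0.475
```

```bash

python3 -m pendant '[[[0,0,0.1],[0,0,0],0.65],[[0,0,0.1],[0,0,0],0.7],[[0,0,0],[0,0,0],0.75],[[0,0,0],[0,0,0],0.75]]'
python3 d.py .471 .117 .139 54
python3 -m pendant '[[[0,0,0],[0,0,0],0.8],[[0,0,0],[0,0,0],0.8],[[0,0,0],[0,0,0],0.8]]'
python3 d.py .471 .117 .139 54
```

```text
time_s: 5.4
position: [0.4726, 0.1191, 0.1395]
tcp_rot: [[0.805, 0.001, 0.593], [-0.593, 0.001, 0.805], [0.001, -1.0, 0.001]]
force: [0.6, 4.7, 2.6]
opening: 0.406
shift cm [-0.01  0.05 -0.26] turn [-0.001 -0.006  0.001] t 5.4 pos [0.4726 0.1191 0.1395] zyaw 53.65 tilt 0.09 j [  1.  35. 109.   0.  36. -53.] F [0.57 4.66 2.58] M [ 0.805 -0.306 -0.063] op 0.406
time_s: 5.65
position: [0.4726, 0.1191, 0.1395]
tcp_rot: [[0.805, 0.001, 0.593], [-0.593, 0.001, 0.805], [0.001, -1.0, 0.002]]
force: [1.4, 4.8, 1.1]
opening: 0.419
shift cm [-0.01  0.05 -0.26] turn [-0.002 -0.006  0.001] t 5.65 pos [0.4726 0.1191 0.1395] zyaw 53.65 tilt 0.1 j [  1.  35. 109.   0.  36. -53.] F [1.43 4.82 1.08] M [ 0.919 -0.359 -0.005] op 0.419
```

```bash

python3 -m pendant '[[[0,0,0.07],[0,0,0],0.8],[[0,0,0],[0,0.05,0],0.8],[[0,0,0],[0,0.07,0],0.8],[[0,0,0],[0,0.07,0],0.8],[[0,0,0],[0,0,0],0.8]]'
python3 d.py .471 .117 .139 54
python3 -m pendant '[[[0,0,0],[0,0.06,0],0.8],[[0,0,0],[0,0.06,0],0.8],[[0,0,0],[0,0,0],0.8]]'
python3 d.py .471 .117 .139 54
```

```text
time_s: 6.07
position: [0.4726, 0.1191, 0.1395]
tcp_rot: [[0.679, 0.0, 0.734], [-0.734, -0.0, 0.679], [0.0, -1.0, 0.0]]
force: [0.3, 2.5, 4.0]
opening: 0.415
shift cm [ 0.04  0.05 -0.26] turn [ 0.    -0.197  0.   ] t 6.07 pos [0.4726 0.1191 0.1395] zyaw 42.74 tilt 0.02 j [  1.  35. 109.  -0.  36. -42.] F [0.3  2.52 4.05] M [ 0.409 -0.17  -0.066] op 0.415
time_s: 6.32
position: [0.4725, 0.119, 0.1394]
tcp_rot: [[0.587, -0.0, 0.809], [-0.809, -0.0, 0.587], [0.0, -1.0, -0.0]]
force: [-0.5, 1.1, 4.8]
opening: 0.41
shift cm [ 0.08  0.04 -0.24] turn [ 0.    -0.315  0.   ] t 6.32 pos [0.4725 0.119  0.1394] zyaw 35.97 tilt 0.02 j [  1.  35. 109.  -0.  36. -35.] F [-0.45  1.1   4.78] M [ 0.322 -0.124 -0.03 ] op 0.41
```

```bash

for i in 1; do python3 -m pendant '[[[0,0,0],[0,0.05,0],0.8],[[0,0,0],[0,0.05,0],0.8],[[0,0,0],[0,0.05,0],0.8],[[0,0,0],[0,0,0],0.8]]'>/dev/null; python3 d.py .4725 .119 .139 54; done
python3 -m pendant '[[[0,0,0],[0,0.05,0],0.8],[[0,0,0],[0,0.05,0],0.8],[[0,0,0],[0,0,0],0.8]]' >/dev/null; python3 d.py .4725 .119 .139 54
python3 -m pendant '[[[0,0,0],[0,0.05,0],0.8],[[0,0,0],[0,0.05,0],0.8],[[0,0,0],[0,0,0],0.8]]' >/dev/null; python3 d.py .4725 .119 .139 54
```

```text
shift cm [0.   0.04 0.01] turn [ 0.    -0.464  0.   ] t 6.65 pos [0.4724 0.119  0.1394] zyaw 27.43 tilt 0.03 j [  1.  35. 109.  -0.  36. -26.] F [0.37 0.25 5.3 ] M [ 0.239 -0.013 -0.021] op 0.411
shift cm [0.   0.04 0.02] turn [ 0.001 -0.563  0.   ] t 6.9 pos [0.4723 0.1189 0.1394] zyaw 21.72 tilt 0.04 j [  1.  35. 109.  -0.  36. -21.] F [-0.28  1.79  4.85] M [ 0.195 -0.072 -0.032] op 0.412
shift cm [-0.    0.04  0.02] turn [ 0.001 -0.663 -0.   ] t 7.15 pos [0.4723 0.1189 0.1394] zyaw 15.99 tilt 0.05 j [  1.  35. 109.  -0.  36. -15.] F [-0.9   0.19  5.64] M [ 0.132  0.026 -0.033] op 0.416
```

```bash

python3 -m pendant '[[[0,0,0],[0,0.05,0],0.8],[[0,0,0],[0,0.03,0],0.8],[[0,0,0],[0,0,0],0.8]]' >/dev/null; python3 d.py .4725 .119 .139 54
python3 -m pendant '[[[0,0,0],[0,0.04,0],0.8],[[0,0,0],[0,0.04,0],0.8],[[0,0,0],[0,0,0],0.8]]' >/dev/null; python3 d.py .4725 .119 .139 54
python3 -m pendant '[[[0,0,0],[0,0.04,0],0.8],[[0,0,0],[0,0.04,0],0.8],[[0,0,0],[0,0,0],0.8]]' >/dev/null; python3 d.py .4725 .119 .139 54
```

```text
shift cm [-0.    0.04  0.03] turn [ 0.001 -0.743 -0.   ] t 7.4 pos [0.4722 0.1189 0.1394] zyaw 11.45 tilt 0.06 j [  1.  35. 109.  -0.  36. -10.] F [-1.34  0.85  5.91] M [ 0.117 -0.004 -0.03 ] op 0.409
shift cm [-0.    0.04  0.04] turn [ 0.001 -0.822  0.   ] t 7.65 pos [0.4721 0.1189 0.1394] zyaw 6.89 tilt 0.07 j [  1.  35. 109.  -0.  36.  -6.] F [-0.99  1.34  5.87] M [0.097 0.    0.071] op 0.41
shift cm [-0.01  0.04  0.05] turn [ 0.001 -0.902  0.   ] t 7.9 pos [0.472  0.1189 0.1394] zyaw 2.32 tilt 0.08 j [  1.  35. 109.  -0.  36.  -1.] F [-1.59  0.86  6.84] M [ 0.048 -0.066  0.064] op 0.414
```

```bash

python3 -m pendant '[[[0,0,0],[0,0.03,0],0.8],[[0,0,0],[0,0.03,0],0.8]]' >/dev/null; python3 d.py .4725 .119 .139 54
python3 -m pendant '[[[0,0,0],[0,0.03,0],0.8],[[0,0,0],[0,0.03,0],0.8]]' >/dev/null; python3 d.py .4725 .119 .139 54
```

```text
shift cm [-0.05  0.04  0.05] turn [ 0.002 -0.959  0.001] t 8.07 pos [0.472  0.1185 0.1394] zyaw -0.97 tilt 0.13 j [  1.  35. 109.  -0.  36.   2.] F [-1.13 -1.77  6.2 ] M [-0.313  0.044  0.612] op 0.407
shift cm [-0.06  0.04  0.05] turn [ 0.002 -1.018  0.002] t 8.23 pos [0.4719 0.1185 0.1394] zyaw -4.31 tilt 0.16 j [  1.  35. 109.  -0.  36.   5.] F [-0.43 -0.48  6.77] M [-0.157  0.045  0.903] op 0.411
```

```bash

python3 -m pendant '[[[0,0,0],[0,0,0],0.8]]' >/dev/null; python3 d.py .4725 .119 .139 54
```

```text
shift cm [-0.06  0.04  0.05] turn [ 0.002 -1.018  0.002] t 8.32 pos [0.472  0.1185 0.1394] zyaw -4.31 tilt 0.16 j [  1.  35. 109.  -0.  36.   5.] F [-1.66 -1.12  5.64] M [-0.228  0.089  0.699] op 0.415
```

The moment climbed to about 0.7–0.9 N·m and holds at 0.7 with the tool still, so the nut is finger-tight. Its flat normal lies at about −4°. Now I release and go for the wrench.

```bash

python3 -m pendant '[[[0,0,0],[0,-0.02,0],0.7],[[0,0,0],[0,0,0],0.4],[[0,0,0],[0,0,0],0.1],[[0,0,0],[0,0,0],0],[[0,0,0],[0,0,0],0]]'
python3 d.py .472 .1188 .139 -4
python3 -m pendant '[[[0,-2,0],[0,0,0],0],[[0,-3.5,0],[0,0,0],0],[[0,-3.5,0],[0,0,0],0],[[0,-2,0],[0,0,0],0]]'
python3 d.py .483 -.122 .25 -86.8
```

```text
time_s: 8.73
position: [0.4723, 0.1191, 0.1389]
tcp_rot: [[-0.062, -0.001, 0.998], [-0.998, -0.0, -0.062], [0.0, -1.0, -0.001]]
force: [0.1, -0.3, -0.3]
opening: 0.626
shift cm [ 0.03 -0.01 -0.03] turn [0.001 0.007 0.   ] t 8.73 pos [0.4723 0.1191 0.1389] zyaw -3.57 tilt 0.05 j [  1.  35. 109.  -0.  36.   5.] F [ 0.06 -0.31 -0.26] M [-0.059 -0.106 -0.053] op 0.626
time_s: 9.07
position: [0.4734, 0.1192, 0.2519]
tcp_rot: [[-0.062, 0.003, 0.998], [-0.998, 0.0, -0.062], [-0.0, -1.0, 0.003]]
force: [0.0, 0.2, -0.3]
opening: 0.929
shift cm [24.02  0.19  2.46] turn [-0.003  1.453 -0.003] t 9.07 pos [0.4734 0.1192 0.2519] zyaw -3.58 tilt 0.19 j [  1.  23. 104.   0.  53.   5.] F [ 0.03  0.23 -0.3 ] M [-0.054 -0.168 -0.066] op 0.929
```

```bash

python3 -m pendant '[[[3.43,0,0.35],[0,0,0],0],[[3.43,0,0.35],[0,0,0],0],[[3.43,0,0.35],[0,0,0],0],[[3.43,0,0.35],[0,0,0],0],[[3.43,0,0.35],[0,0,0],0],[[3.43,0,0.35],[0,0,0],0],[[3.43,0,0.35],[0,0,0],0]]'
python3 -m pendant '[[[0,0,0],[0,0.112,0],0],[[0,0,0],[0,0.112,0],0],[[0,0,0],[0,0.112,0],0],[[0,0,0],[0,0.112,0],0],[[0,0,0],[0,0.112,0],0],[[0,0,0],[0,0.112,0],0],[[0,0,0],[0,0.112,0],0],[[0,0,0],[0,0.112,0],0],[[0,0,0],[0,0.112,0],0],[[0,0,0],[0,0.112,0],0],[[0,0,0],[0,0.112,0],0],[[0,0,0],[0,0.112,0],0],[[0,0,0],[0,0.109,0],0]]'
python3 d.py .483 -.122 .088 -86.8
python3 - <<'E'
from h import *
cap("scene","sc2");cap("top","tp2")
s=cv2.imread("pics/sc2.png");cv2.imwrite("pics/sc2c.png",cv2.resize(s[150:300,230:410],(720,600),interpolation=cv2.INTER_CUBIC))
E
```

```text
time_s: 9.65
position: [0.4815, -0.1236, 0.2491]
tcp_rot: [[-0.062, -0.001, 0.998], [-0.998, 0.0, -0.062], [-0.0, -1.0, -0.001]]
force: [0.0, -0.8, 0.0]
opening: 1.0
time_s: 10.73
position: [0.4816, -0.1219, 0.2489]
tcp_rot: [[-0.999, -0.001, 0.05], [-0.05, 0.0, -0.999], [0.001, -1.0, -0.0]]
force: [1.0, 0.1, 0.1]
opening: 1.0
shift cm [-0.15 16.09  0.03] turn [ 0.    -0.006  0.001] t 10.73 pos [ 0.4816 -0.1219  0.2489] zyaw -87.14 tilt 0.05 j [-27.  24. 103.  -0.  53.  60.] F [0.96 0.13 0.14] M [-0.01   0.068 -0.005] op 1.0
```

View pics/sc2c.png

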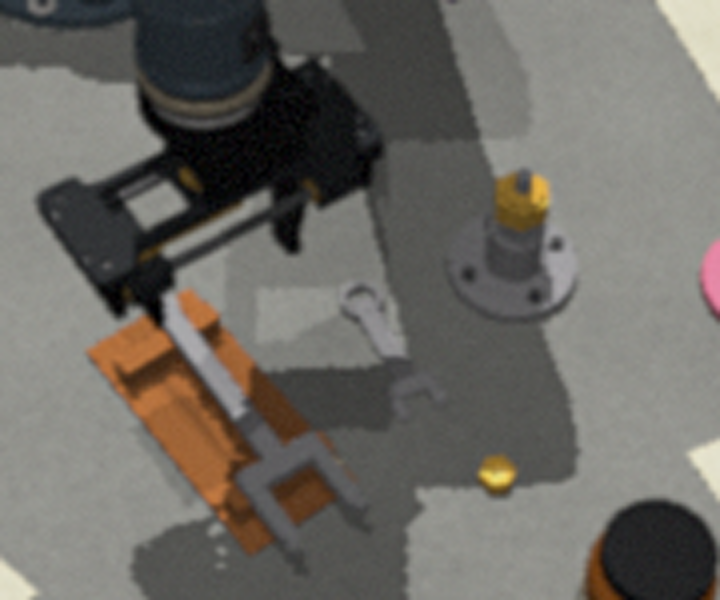

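The fingers are clear on both sides of the handle, and nothing was disturbed. Going down.

```bash

python3 -m pendant '[[[-0.05,3.5,0],[0,0,0],0],[[-0.05,3.5,0],[0,0,0],0],[[0,3.5,0],[0,0,0],0.2],[[0,3,0],[0,0,0],0.3],[[0,1.7,0],[0,0,0],0.4],[[0,0.7,0],[0,0,0],0.5],[[0,0.2,0],[0,0,0],0.6]]'
python3 -m pendant '[[[0,0,0],[0,0,0],0.7],[[0,0,0],[0,0,0],0.75],[[0,0,0],[0,0,0],0.8]]'
python3 d.py .483 -.122 .088 -86.8
python3 -m pendant '[[[0,0,0],[0,0,0],1],[[0,0,0],[0,0,0],1],[[0,0,0],[0,0,0],1]]'
python3 d.py .483 -.122 .088 -86.8
```

```text
time_s: 11.42
position: [0.4823, -0.1216, 0.0868]
tcp_rot: [[-0.998, -0.003, 0.057], [-0.057, 0.001, -0.998], [0.003, -1.0, -0.002]]
force: [-0.4, -0.3, 1.2]
opening: 0.707
time_s: 11.67
position: [0.4837, -0.1223, 0.0895]
tcp_rot: [[-0.998, 0.003, 0.055], [-0.055, -0.001, -0.998], [-0.002, -1.0, 0.001]]
force: [0.1, -0.5, -0.1]
opening: 0.48
shift cm [ 0.07  0.15 -0.03] turn [-0.001 -0.    -0.002] t 11.67 pos [ 0.4837 -0.1223  0.0895] zyaw -86.82 tilt 0.16 j [-27.  41. 109.  -0.  31.  60.] F [ 0.08 -0.53 -0.09] M [-0.008  0.045 -0.012] op 0.48
time_s: 11.92
position: [0.4832, -0.122, 0.0889]
tcp_rot: [[-0.998, 0.001, 0.055], [-0.055, -0.001, -0.998], [-0.001, -1.0, 0.001]]
force: [-0.7, -0.3, 0.6]
opening: 0.245
shift cm [ 0.02  0.09 -0.  ] turn [-0.001 -0.001 -0.001] t 11.92 pos [ 0.4832 -0.122   0.0889] zyaw -86.85 tilt 0.08 j [-27.  41. 109.   0.  31.  60.] F [-0.67 -0.27  0.6 ] M [0.016 0.015 0.061] op 0.245
```

```bash

python3 -m pendant '[[[0,0,0],[0,0,0],1],[[0,0,0],[0,0,0],1],[[0,0,0],[0,0,0],1],[[0,0,0],[0,0,0],1]]' 
python3 d.py .483 -.122 .088 -86.8
python3 -m pendant '[[[0,-1,0],[0,0,0],1],[[0,-2,0],[0,0,0],1],[[0,-3,0],[0,0,0],1],[[0,-3,0],[0,0,0],1],[[0,-2,0],[0,0,0],1],[[0,-1,0],[0,0,0],1],[[0,0,0],[0,0,0],1]]' 
python3 d.py .483 -.122 .2 -86.8
python3 - <<'E'
from h import *
cap("scene","sc3");cap("top","tp3")
s=cv2.imread("pics/sc3.png");cv2.imwrite("pics/sc3c.png",cv2.resize(s[130:300,230:410],(635,600),interpolation=cv2.INTER_CUBIC))
E
```

```text
time_s: 12.25
position: [0.483, -0.1219, 0.0887]
tcp_rot: [[-0.998, 0.0, 0.055], [-0.055, -0.0, -0.998], [-0.0, -1.0, 0.0]]
force: [-0.2, 0.9, 5.4]
opening: 0.178
shift cm [0.   0.07 0.01] turn [-0.    -0.001 -0.   ] t 12.25 pos [ 0.483  -0.1219  0.0887] zyaw -86.84 tilt 0.03 j [-27.  41. 109.   0.  31.  60.] F [-0.25  0.91  5.35] M [0.192 0.045 0.085] op 0.178
time_s: 12.83
position: [0.4838, -0.1223, 0.2108]
tcp_rot: [[-0.998, 0.005, 0.055], [-0.055, -0.002, -0.998], [-0.005, -1.0, 0.003]]
force: [0.3, 0.3, -2.3]
opening: 0.181
shift cm [ 0.09  1.08 -0.04] turn [-0.003 -0.001 -0.005] t 12.83 pos [ 0.4838 -0.1223  0.2108] zyaw -86.86 tilt 0.3 j [-27.  28. 105.  -0.  47.  60.] F [ 0.33  0.27 -2.28] M [-0.021  0.033  0.014] op 0.181
```

View pics/sc3c.png

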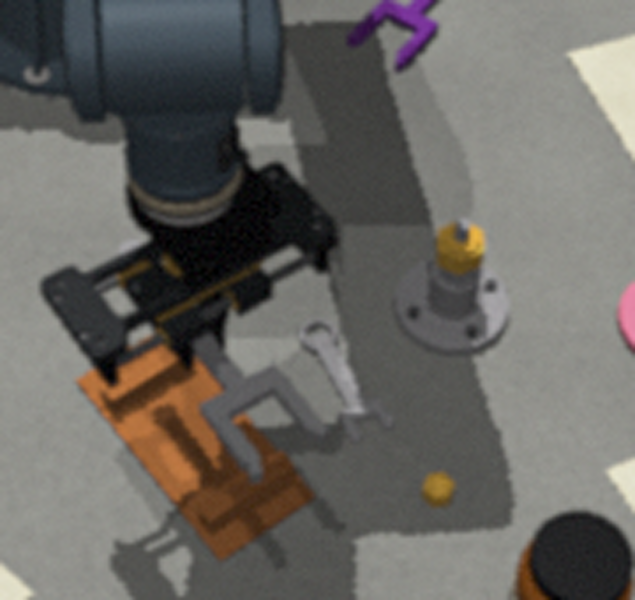

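The wrench is lifted, with about 2.3 N carried. Its jaw points forward at crop (270,400). Now I measure from the top view where the jaws sit relative to the TCP.

```bash
python3 - <<'E'
import cv2
s=cv2.imread("pics/tp3.png");cv2.imwrite("pics/tp3c.png",cv2.resize(s[125:225,300:420],(720,600),interpolation=cv2.INTER_CUBIC))
E
```

```text
(no output)
```

View pics/tp3c.png

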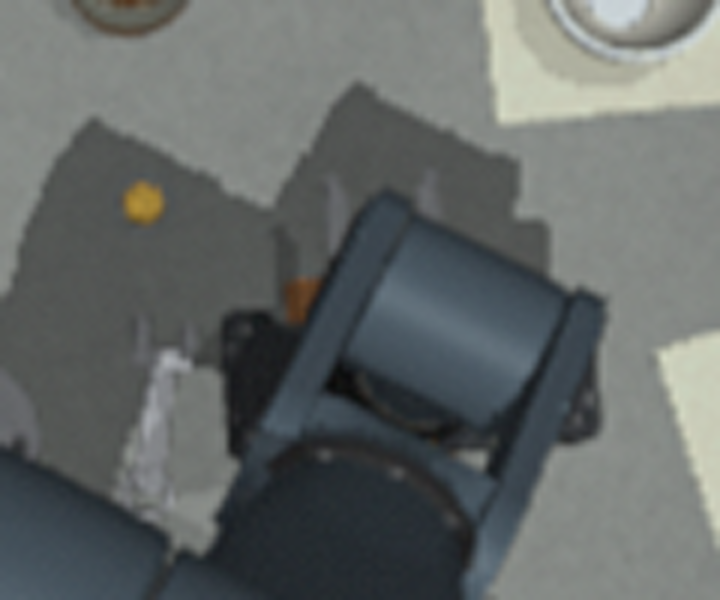

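```bash
python3 - <<'E'
from h import *
T=cap("top");S=cap("scene")
f=lambda c,k,x0,y0:(np.array(c)+.5)/k-.5+np.array([x0,y0])
for z in(.152,.158,.164):
    a=ray(T,f([[331,172],[431,170]],6,300,125),z);b=ray(S,f([[252,478],[320,432]],600/170,230,130),z)
    print(z,a.round(4).tolist(),a.mean(0).round(4),b.round(4).tolist(),b.mean(0).round(4))
# predicted tips with origin = TCP - .012*h, h=3.15deg
s=bot.read_state();p=s["position"][:2]
for h in(0,3.15,6):
    u=np.array([np.cos(np.radians(h)),np.sin(np.radians(h))]);print(h,p+u*(.133-.012))
E
```

```text
0.152 [[0.6037, -0.0911], [0.605, -0.1455]] [ 0.6044 -0.1183] [[0.6001, -0.1445], [0.5932, -0.0869]] [ 0.5967 -0.1157]
0.158 [[0.6027, -0.0907], [0.6039, -0.1449]] [ 0.6033 -0.1178] [[0.6031, -0.1461], [0.5962, -0.0888]] [ 0.5997 -0.1175]
0.164 [[0.6016, -0.0902], [0.6028, -0.1443]] [ 0.6022 -0.1173] [[0.606, -0.1477], [0.5992, -0.0908]] [ 0.6026 -0.1192]
0 [ 0.60305882 -0.12153931]
3.15 [ 0.602876   -0.11489034]
6 [ 0.60239597 -0.10889137]
```

Both views agree at z = 0.164: the jaw lips are centred near (0.602, −0.118), so the wrench is level and the jaw centre lies about 90 mm from the TCP. Next I swing to heading 86° and line up.

```bash

python3 -m pendant '[[[0,0,0],[0,-0.04,0],1],[[0,0,0],[0,-0.09,0],1],[[0,0,0],[0,-0.1,0],1],[[0,0,0],[0,-0.1,0],1],[[0,0,0],[0,-0.1,0],1],[[0,0,0],[0,-0.1,0],1],[[0,0,0],[0,-0.1,0],1],[[0,0,0],[0,-0.1,0],1],[[0,0,0],[0,-0.1,0],1],[[0,0,0],[0,-0.1,0],1],[[0,0,0],[0,-0.1,0],1],[[0,0,0],[0,-0.1,0],1],[[0,0,0],[0,-0.1,0],1],[[0,0,0],[0,-0.1,0],1],[[0,0,0],[0,-0.08,0],1],[[0,0,0],[0,-0.036,0],1]]' 
python3 d.py .4615 -.0308 .1377 -4
```

```text
time_s: 14.37
position: [0.4822, -0.1216, 0.2067]
tcp_rot: [[-0.067, -0.003, 0.998], [-0.998, 0.002, -0.067], [-0.001, -1.0, -0.003]]
force: [-0.8, -0.5, -2.0]
opening: 0.182
shift cm [-8.91  6.92 -2.64] turn [ 0.003  0.003 -0.001] t 14.37 pos [ 0.4822 -0.1216  0.2067] zyaw -3.82 tilt 0.2 j [-27.  28. 105.  -0.  47. -23.] F [-0.76 -0.54 -2.01] M [ 0.029 -0.085  0.012] op 0.182
```

```bash

python3 -m pendant '[[[-1.5,0.8,-0.6],[0,0,0],1],[[-2.5,1,-0.7],[0,0,0],1],[[-2.5,1.5,-0.7],[0,0,0],1],[[-1.5,1.5,-0.64],[0,0,0],1],[[-0.4,1.2,0],[0,0,0],1],[[0,0.7,0],[0,0,0],1],[[0,0.2,0],[0,0,0],1],[[0,0,0],[0,0,0],1]]' 
python3 d.py .4615 -.0308 .1377 -4
python3 - <<'E'
from h import *
cap("scene","sc4");cap("top","tp4")
s=cv2.imread("pics/sc4.png");cv2.imwrite("pics/sc4c.png",cv2.resize(s[150:270,290:410],(600,600),interpolation=cv2.INTER_CUBIC))
s=cv2.imread("pics/tp4.png");cv2.imwrite("pics/tp4c.png",cv2.resize(s[150:250,260:380],(720,600),interpolation=cv2.INTER_CUBIC))
E
```

```text
time_s: 15.03
position: [0.4626, -0.0367, 0.1383]
tcp_rot: [[-0.07, -0.001, 0.998], [-0.998, 0.0, -0.07], [-0.0, -1.0, -0.001]]
force: [-0.2, -0.3, -2.7]
opening: 0.182
shift cm [-0.58  0.07 -0.15] turn [ 0.001 -0.001 -0.   ] t 15.03 pos [ 0.4626 -0.0367  0.1383] zyaw -4.03 tilt 0.08 j [-18.  34. 112.  -0.  34. -14.] F [-0.21 -0.26 -2.67] M [-0.046 -0.13  -0.023] op 0.182
```

View pics/sc4c.png

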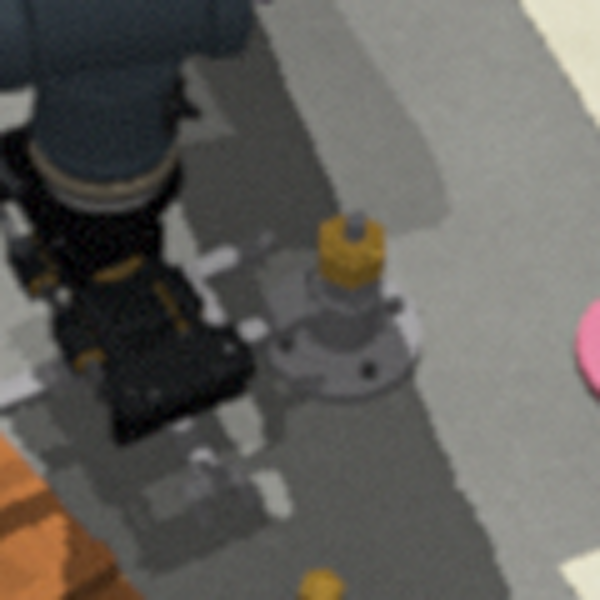

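View pics/tp4c.png

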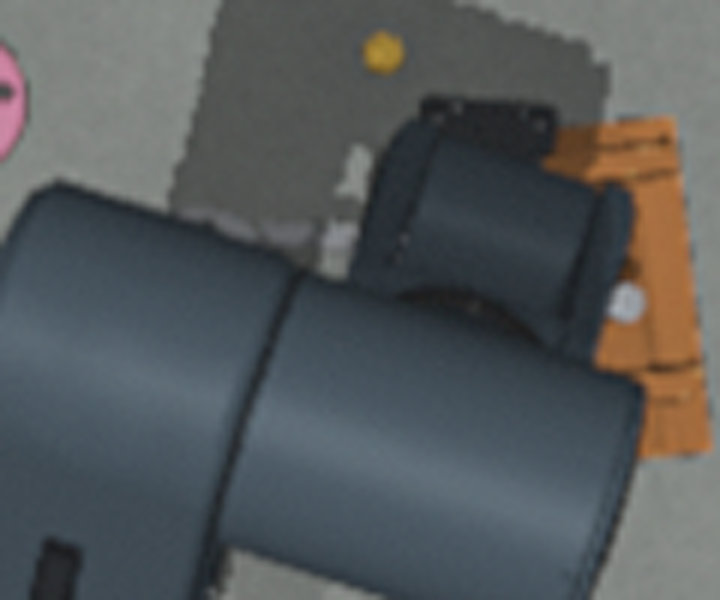

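```bash
python3 - <<'E'
from h import *
S=cap("scene")
s=bot.read_state();p=s["position"][:2];im=cv2.imread("pics/sc4.png");k=6;x0,y0=300,160
im=cv2.resize(im[y0:y0+100,x0:x0+120],None,fx=k,fy=k,interpolation=cv2.INTER_CUBIC)
h=np.radians(86);u=np.array([np.cos(h),np.sin(h)]);n=np.array([-u[1],u[0]])
o=p-u*.012
zt=.138-.0587+.012
pts=[(64,8),(64,31),(133,33.5),(133,22),(120,19),(81,19),(81,-19),(120,-19),(133,-22),(133,-33.5),(64,-31),(64,-8),(-85,-8),(-85,8)]
uv=proj(S,[np.r_[o+u*a/1e3+n*b/1e3,zt] for a,b in pts])
q=((uv-[x0,y0]+.5)*k-.5).round().astype(int)
cv2.polylines(im,[q],True,(0,0,255),1)
a=np.radians(-4+30+60*np.arange(6));uv=proj(S,np.c_[.472+.0208*np.cos(a),.1188+.0208*np.sin(a),np.full(6,.095)])
q=((uv-[x0,y0]+.5)*k-.5).round().astype(int);cv2.polylines(im,[q],True,(255,0,0),1)
cv2.imwrite("pics/ov4.png",im)
E
```

```text
(no output)
```

View pics/ov4.png

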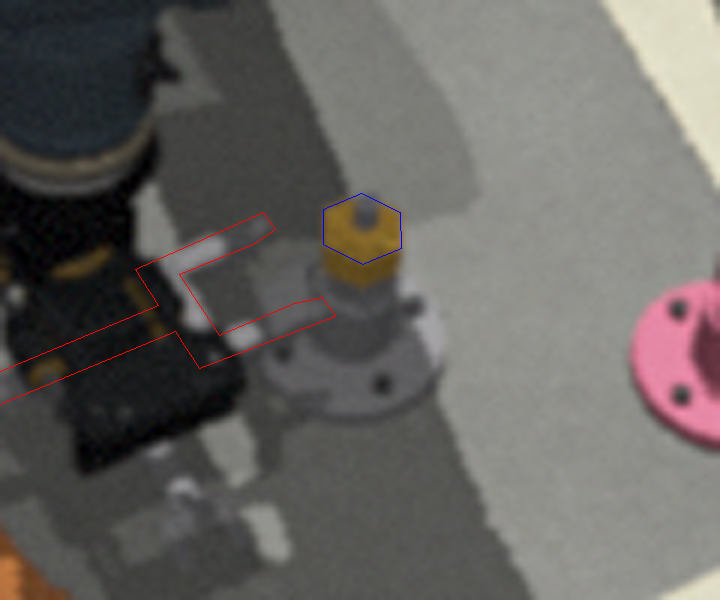

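The overlay fits. The wrench outline and the nut hexagon both line up, with the jaws level and parallel to the flats. Sliding on.

```bash

python3 -m pendant '[[[-0.6,0,-0.15],[0,0,0],1],[[-0.8,0.05,0],[0,0,0],1],[[-0.8,0,0],[0,0,0],1],[[-0.6,0,0],[0,0,0],1],[[0,0,0],[0,0,0],1]]' 
python3 d.py .4657 .029 .1377 -4
python3 -m pendant '[[[-0.4,0,0],[0,0,0],1],[[-0.4,0,0],[0,0,0],1],[[-0.4,0,0],[0,0,0],1],[[0,0,0],[0,0,0],1]]' 
python3 d.py .4657 .029 .1377 -4
python3 -m pendant '[[[-0.4,0,0],[0,0,0],1],[[-0.4,0,0],[0,0,0],1],[[0,0,0],[0,0,0],1]]' 
python3 d.py .4657 .029 .1377 -4
```

```text
time_s: 15.6
position: [0.4626, -0.0067, 0.1389]
tcp_rot: [[-0.068, -0.0, 0.998], [-0.998, 0.0, -0.068], [-0.0, -1.0, -0.0]]
force: [-0.3, -0.6, -3.2]
opening: 0.182
shift cm [-3.59  0.12  0.06] turn [ 0.     0.002 -0.   ] t 15.6 pos [ 0.4626 -0.0067  0.1389] zyaw -3.9 tilt 0.02 j [-15.  34. 113.   0.  34. -11.] F [-0.29 -0.63 -3.18] M [-0.044 -0.114  0.003] op 0.182
time_s: 15.93
position: [0.4636, 0.0044, 0.1387]
tcp_rot: [[-0.069, -0.0, 0.998], [-0.998, 0.0, -0.069], [-0.0, -1.0, -0.0]]
force: [-0.4, 0.5, -2.3]
opening: 0.178
shift cm [-2.47  0.1   0.04] turn [ 0.  0. -0.] t 15.93 pos [0.4636 0.0044 0.1387] zyaw -3.97 tilt 0.02 j [-13.  34. 112.   0.  34.  -9.] F [-0.36  0.52 -2.28] M [-0.018 -0.096 -0.026] op 0.178
time_s: 16.18
position: [0.4642, 0.0123, 0.1387]
tcp_rot: [[-0.07, -0.0, 0.998], [-0.998, 0.0, -0.07], [-0.0, -1.0, -0.0]]
force: [-0.3, 0.0, -2.7]
opening: 0.186
shift cm [-1.68  0.1   0.03] turn [ 0.  0. -0.] t 16.18 pos [0.4642 0.0123 0.1387] zyaw -3.99 tilt 0.02 j [-12.  34. 112.   0.  34.  -8.] F [-0.26  0.   -2.72] M [-0.074 -0.094 -0.011] op 0.186
```

```bash

python3 -m pendant '[[[-0.4,0.05,0.02],[0,0,0],1],[[-0.4,0.05,0],[0,0,0],1],[[0,0,0],[0,0,0],1]]' 
python3 d.py .4657 .029 .1377 -4
python3 -m pendant '[[[-0.3,0,0],[0,0,0],1],[[-0.3,0,0],[0,0,0],1],[[0,0,0],[0,0,0],1]]' 
python3 d.py .4657 .029 .1377 -4
python3 -m pendant '[[[-0.2,0,0],[0,0,0],1],[[-0.15,0,0],[0,0,0],1],[[0,0,0],[0,0,0],1]]' 
python3 d.py .4657 .029 .1377 -4
```

```text
time_s: 16.43
position: [0.4649, 0.0203, 0.1376]
tcp_rot: [[-0.069, -0.0, 0.998], [-0.998, 0.0, -0.069], [-0.0, -1.0, -0.0]]
force: [0.5, -0.0, -2.8]
opening: 0.178
shift cm [-0.87 -0.01  0.02] turn [ 0.  0. -0.] t 16.43 pos [0.4649 0.0203 0.1376] zyaw -3.98 tilt 0.03 j [-11.  34. 112.   0.  34.  -7.] F [ 0.54 -0.03 -2.78] M [-0.059 -0.069 -0.009] op 0.178
time_s: 16.68
position: [0.4654, 0.0261, 0.1377]
tcp_rot: [[-0.07, -0.0, 0.998], [-0.998, 0.0, -0.07], [-0.0, -1.0, -0.0]]
force: [0.4, 0.0, -1.7]
opening: 0.179
shift cm [-0.29  0.    0.01] turn [ 0.  0. -0.] t 16.68 pos [0.4654 0.0261 0.1377] zyaw -3.99 tilt 0.01 j [-11.  34. 112.   0.  34.  -7.] F [ 0.42  0.03 -1.74] M [-0.024 -0.106 -0.007] op 0.179
time_s: 16.93
position: [0.4657, 0.0294, 0.1378]
tcp_rot: [[-0.07, -0.0, 0.998], [-0.998, 0.0, -0.07], [-0.0, -1.0, -0.0]]
force: [-0.9, 0.2, -1.7]
opening: 0.181
shift cm [0.04 0.01 0.  ] turn [ 0.  0. -0.] t 16.93 pos [0.4657 0.0294 0.1378] zyaw -4.0 tilt 0.0 j [-10.  34. 112.   0.  34.  -6.] F [-0.85  0.23 -1.68] M [-0.07  -0.119  0.012] op 0.181
```

The wrench is fully on, with no side load. Now I turn slowly about the nut axis (R = 9 cm), checking the load.

```bash
cat > arc.py <<'E'
from h import *
from d import delta
import sys
N=np.array([.472,.1188]);R=.09
s=bot.read_state();M=s["tcp_rot"];psi=np.arctan2(M[1,2],M[0,2]);u=np.array([-np.sin(psi),np.cos(psi)])
rel=N-s["position"][:2]
Ftool=M.T@s["force"];lever=s["position"][:2]-N
tq=lever[0]*s["force"][1]-lever[1]*s["force"][0]+s["moment"][2]
a,b=delta(np.r_[N-R*u,.1377],np.degrees(psi))
print("t",round(s["time_s"],2),"yaw",np.degrees(psi).round(2),"along",(rel@u*1e3).round(1),"corr cm",a.round(2),"Ftool",Ftool.round(1),"M",s["moment"].round(2),"torque@nut",tq.round(2),"op",round(s["opening"],3))
E
python3 arc.py
python3 -m pendant '[[[-0.01,0,-0.27],[0,0.03,0],1],[[-0.01,0,-0.27],[0,0.03,0],1],[[0,0,0],[0,0,0],1]]' >/dev/null;python3 arc.py
python3 -m pendant '[[[-0.01,0,-0.27],[0,0.03,0],1],[[-0.01,0,-0.27],[0,0.03,0],1],[[0,0,0],[0,0,0],1]]' >/dev/null;python3 arc.py
```

```text
t 16.93 yaw -4.0 along 89.6 corr cm [0.04 0.01 0.01] Ftool [-0.2  1.7 -0.9] M [-0.07 -0.12  0.01] torque@nut -0.07 op 0.181
t 17.18 yaw -7.49 along 89.7 corr cm [0.03 0.   0.03] Ftool [-1.1  3.   1.2] M [-0.11 -0.16 -0.07] torque@nut 0.04 op 0.181
t 17.43 yaw -10.88 along 89.6 corr cm [ 0.04  0.01 -0.01] Ftool [-0.4  2.   1.2] M [-0.04 -0.22  0.06] torque@nut 0.17 op 0.18
```

```bash

python3 -m pendant '[[[-0.01,0,-0.27],[0,0.03,0],1],[[0,0,0],[0,0,0],1]]' >/dev/null;python3 arc.py
python3 -m pendant '[[[-0.01,0,-0.27],[0,0.03,0],1],[[0,0,0],[0,0,0],1]]' >/dev/null;python3 arc.py
python3 -m pendant '[[[-0.01,0,-0.27],[0,0.03,0],1],[[0,0,0],[0,0,0],1]]' >/dev/null;python3 arc.py
python3 -m pendant '[[[-0.01,0,-0.27],[0,0.03,0],1],[[0,0,0],[0,0,0],1]]' >/dev/null;python3 arc.py
```

```text
t 17.6 yaw -12.52 along 89.6 corr cm [ 0.04  0.02 -0.05] Ftool [0.4 1.8 1. ] M [-0.   -0.3   0.16] torque@nut 0.25 op 0.181
t 17.77 yaw -14.21 along 89.4 corr cm [ 0.06  0.03 -0.08] Ftool [-1.3  3.   2.6] M [ 0.01 -0.51  0.27] torque@nut 0.5 op 0.182
t 17.93 yaw -15.91 along 89.2 corr cm [ 0.08  0.03 -0.12] Ftool [-2.   2.7  2.6] M [ 0.06 -0.62  0.44] torque@nut 0.67 op 0.179
t 18.1 yaw -17.63 along 89.2 corr cm [ 0.08  0.03 -0.12] Ftool [-2.1  2.5  3.9] M [-0.09 -0.75  0.4 ] torque@nut 0.76 op 0.182
```

```bash

python3 -m pendant '[[[0,0,-0.32],[0,0.03,0],1],[[0,0,0],[0,0,0],1]]' >/dev/null;python3 arc.py
python3 -m pendant '[[[0,0,-0.32],[0,0.03,0],1],[[0,0,0],[0,0,0],1]]' >/dev/null;python3 arc.py
python3 -m pendant '[[[0,0,-0.32],[0,0.03,0],1],[[0,0,0],[0,0,0],1]]' >/dev/null;python3 arc.py
python3 - <<'E'
from h import *
cap("scene","sc5")
s=cv2.imread("pics/sc5.png");cv2.imwrite("pics/sc5c.png",cv2.resize(s[160:240,310:400],(675,600),interpolation=cv2.INTER_CUBIC))
E
```

```text
t 18.27 yaw -19.4 along 89.2 corr cm [ 0.08  0.03 -0.08] Ftool [-1.2  2.5  4.1] M [-0.13 -0.78  0.36] torque@nut 0.73 op 0.176
t 18.43 yaw -21.14 along 89.2 corr cm [ 0.08  0.03 -0.05] Ftool [-2.1  2.5  6.2] M [-0.24 -0.89  0.31] torque@nut 0.86 op 0.181
t 18.6 yaw -22.87 along 89.2 corr cm [ 0.08  0.04 -0.02] Ftool [-1.4  2.4  5.1] M [-0.33 -0.92  0.26] torque@nut 0.72 op 0.173
```

View pics/sc5c.png

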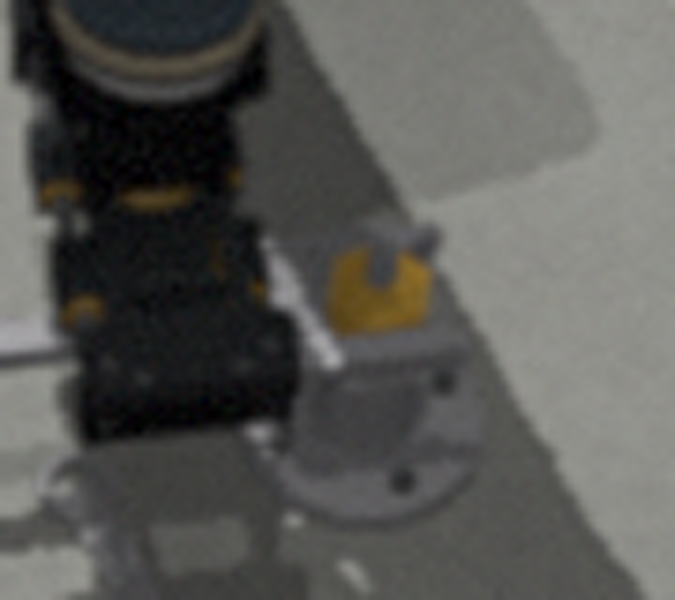

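The torque has levelled off at about 0.75–0.85 N·m, so the nut is turning past finger-tight. An overlay will check whether the wrench's true heading agrees with the tool's.

```bash
cat > ov.py <<'E'
from h import *
import sys
# ov.py name hdg1 hdg2 : draw wrench outline centred with jaw on nut at given headings
name=sys.argv[1];S=cap("scene",name);im=np.ascontiguousarray(S["img"][:,:,::-1]);k=6;x0,y0=290,160
im=cv2.resize(im[y0:y0+100,x0:x0+130],None,fx=k,fy=k,interpolation=cv2.INTER_CUBIC)
cols=[(0,0,255),(0,255,0),(255,0,0)]
for hd,col in zip(sys.argv[2:],cols):
    h=np.radians(float(hd));u=np.array([np.cos(h),np.sin(h)]);n=np.array([-u[1],u[0]]);o=np.array([.472,.1188])-u*.102
    pts=[(64,8),(64,31),(133,33.5),(133,22),(120,19),(81,19),(81,-19),(120,-19),(133,-22),(133,-33.5),(64,-31),(64,-8),(-85,-8),(-85,8)]
    uv=proj(S,[np.r_[o+u*a/1e3+n*b/1e3,.091] for a,b in pts])
    cv2.polylines(im,[((uv-[x0,y0]+.5)*k-.5).round().astype(int)],True,col,1)
cv2.imwrite(f"pics/{name}o.png",im)
E
python3 ov.py sc6 67 73
```

```text
(no output)
```

View pics/sc6o.png

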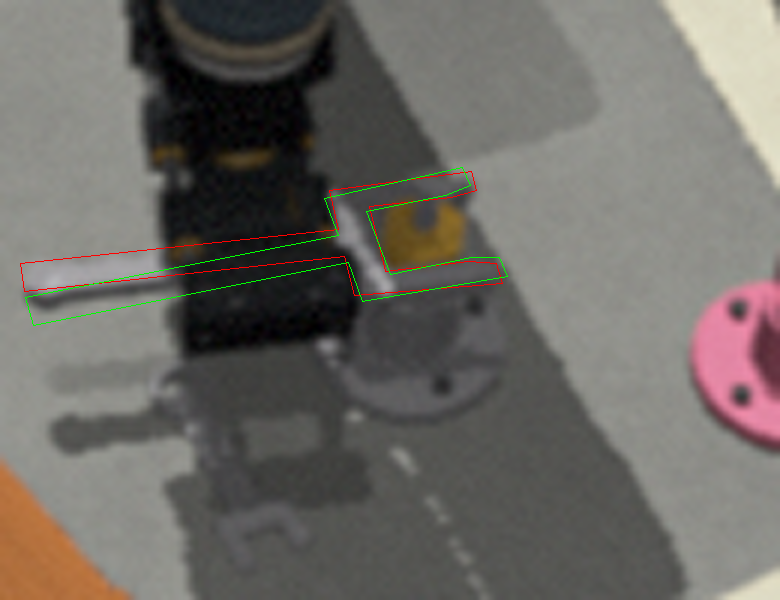

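The handle sits between the two outlines and very near the 67° one, so the wrench heading is about 67.5°, in agreement with the tool yaw of −22.9°. I carry on to a yaw near −66°, checking on the way.

```bash

python3 -m pendant '[[[0,0,-0.45],[0,0.05,0],1],[[0,0,-0.45],[0,0.05,0],1],[[0,0,-0.45],[0,0.05,0],1],[[0,0,-0.45],[0,0.05,0],1]]' >/dev/null;python3 arc.py
python3 -m pendant '[[[-0.01,0,-0.45],[0,0.05,0],1],[[-0.01,0,-0.45],[0,0.05,0],1],[[-0.01,0,-0.45],[0,0.05,0],1],[[-0.01,0,-0.45],[0,0.05,0],1]]' >/dev/null;python3 arc.py
```

```text
t 19.03 yaw -34.38 along 89.4 corr cm [ 0.06  0.04 -0.07] Ftool [-3.9  2.9  5.6] M [-0.15 -1.    0.41] torque@nut 0.92 op 0.179
t 19.37 yaw -45.82 along 89.5 corr cm [ 0.05  0.03 -0.05] Ftool [-1.6  2.   5.4] M [-0.52 -0.88  0.37] torque@nut 0.86 op 0.179
```

```bash

python3 -m pendant '[[[-0.01,0,-0.46],[0,0.05,0],1],[[-0.01,0,-0.46],[0,0.05,0],1],[[-0.01,0,-0.46],[0,0.05,0],1]]' >/dev/null;python3 arc.py
python3 -m pendant '[[[-0.01,0,-0.46],[0,0.05,0],1],[[-0.01,0,-0.46],[0,0.05,0],1],[[-0.01,0,-0.28],[0,0.03,0],1],[[0,0,0],[0,0,0],1]]' >/dev/null;python3 arc.py; python3 ov.py sc7 28 24
```

```text
t 19.62 yaw -54.42 along 89.7 corr cm [ 0.03  0.03 -0.01] Ftool [-1.1  2.8  6.1] M [-0.73 -0.83  0.28] torque@nut 0.82 op 0.182
t 19.95 yaw -61.8 along 89.8 corr cm [0.02 0.03 0.06] Ftool [-2.1  3.5  6.5] M [-0.85 -0.72  0.14] torque@nut 0.72 op 0.18
```

View pics/sc7o.png

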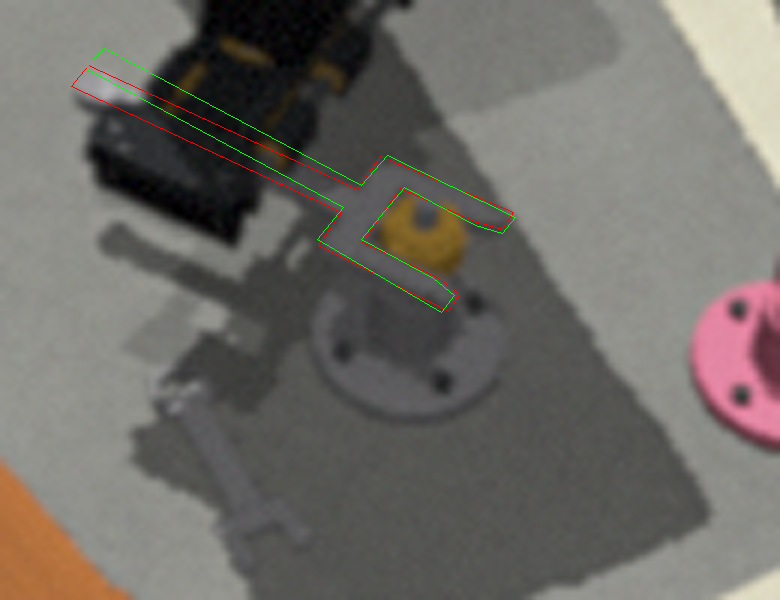

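The handle end is at (90,92), so the wrench heading is about 29°. By geometry that puts the nut at about 0.8–0.9 rad. I add about 0.15 rad more, then feel the free play backwards to pin the nut angle.

```bash

python3 -m pendant '[[[-0.01,0,-0.4],[0,0.04,0],1],[[-0.01,0,-0.4],[0,0.04,0],1],[[-0.01,0,-0.4],[0,0.04,0],1],[[0,0,-0.2],[0,0.03,0],1],[[0,0,0],[0,0,0],1],[[0,0,0],[0,0,0],1]]' >/dev/null;python3 arc.py
for i in 1; do python3 -m pendant '[[[-0.01,0,0.18],[0,-0.02,0],1],[[-0.01,0,0.18],[0,-0.02,0],1],[[0,0,0],[0,0,0],1]]' >/dev/null;python3 arc.py; done
python3 -m pendant '[[[-0.01,0,0.18],[0,-0.02,0],1],[[-0.01,0,0.18],[0,-0.02,0],1],[[0,0,0],[0,0,0],1]]' >/dev/null;python3 arc.py
python3 -m pendant '[[[-0.01,0,0.18],[0,-0.02,0],1],[[-0.01,0,0.18],[0,-0.02,0],1],[[0,0,0],[0,0,0],1]]' >/dev/null;python3 arc.py
```

```text
t 20.5 yaw -70.37 along 89.9 corr cm [0.01 0.03 0.08] Ftool [-2.6  3.7  7.5] M [-1.07 -0.69  0.03] torque@nut 0.71 op 0.18
t 20.75 yaw -68.2 along 89.9 corr cm [0.01 0.02 0.11] Ftool [-4.2  2.6  3.7] M [-0.22 -0.78 -0.07] torque@nut 0.26 op 0.179
t 21.0 yaw -65.96 along 89.9 corr cm [0.01 0.02 0.14] Ftool [-4.7  2.9  2.8] M [-0.05 -0.79 -0.22] torque@nut 0.02 op 0.181
t 21.25 yaw -63.61 along 90.5 corr cm [-0.05  0.01  0.17] Ftool [-2.8  1.2  4.1] M [-0.38 -0.71 -0.24] torque@nut 0.13 op 0.18
```

```bash

python3 -m pendant '[[[0,0,0.18],[0,-0.02,0],1],[[0,0,0.18],[0,-0.02,0],1],[[0,0,0],[0,0,0],1]]' >/dev/null;python3 arc.py
python3 -m pendant '[[[0,0,0.18],[0,-0.02,0],1],[[0,0,0.18],[0,-0.02,0],1],[[0,0,0],[0,0,0],1]]' >/dev/null;python3 arc.py
python3 -m pendant '[[[0,0,0.18],[0,-0.02,0],1],[[0,0,0],[0,0,0],1]]' >/dev/null;python3 arc.py
python3 ov.py sc8 32 28
```

```text
t 21.5 yaw -61.25 along 91.4 corr cm [-0.14 -0.    0.23] Ftool [-0.9  0.8  4.2] M [-0.61 -0.47 -0.37] torque@nut 0.01 op 0.181
t 21.75 yaw -58.92 along 91.8 corr cm [-0.18 -0.01  0.28] Ftool [1.  1.3 5. ] M [-0.79 -0.27 -0.47] torque@nut -0.01 op 0.174
t 21.92 yaw -57.76 along 92.0 corr cm [-0.2  -0.01  0.3 ] Ftool [2.7 1.  4.7] M [-0.92 -0.16 -0.42] torque@nut 0.03 op 0.18
```

View pics/sc8o.png

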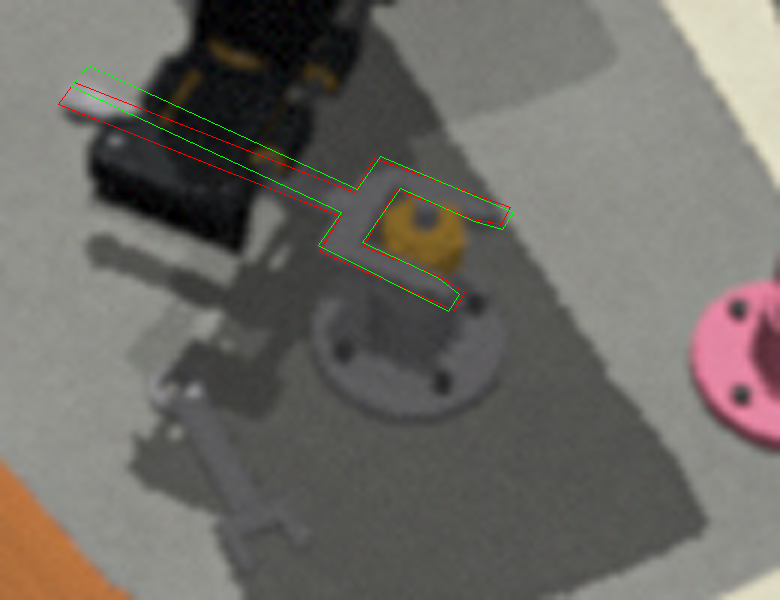

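```bash

python3 -m pendant '[[[-0.1,0,0.15],[0,0,0],1],[[-0.1,0,0.15],[0,0,0],1],[[0,0,0],[0,0,0],1]]' >/dev/null;python3 arc.py
python3 -m pendant '[[[0,0,0.2],[0,-0.02,0],1],[[0,0,0],[0,0,0],1]]' >/dev/null;python3 arc.py
python3 -m pendant '[[[0,0,0.2],[0,-0.02,0],1],[[0,0,0],[0,0,0],1]]' >/dev/null;python3 arc.py
```

```text
t 22.22 yaw -57.77 along 89.3 corr cm [ 0.07 -0.01  0.02] Ftool [-0.9  2.4 -0.4] M [-0.08 -0.   -0.06] torque@nut -0.1 op 0.176
t 22.38 yaw -56.6 along 89.0 corr cm [ 0.1  -0.01 -0.03] Ftool [1.1 1.9 0. ] M [-0.01  0.08  0.01] torque@nut 0.01 op 0.181
t 22.55 yaw -55.47 along 89.1 corr cm [ 0.09 -0.   -0.06] Ftool [-0.1  2.2 -2. ] M [0.23 0.09 0.14] torque@nut -0.04 op 0.18
```

```bash

python3 -m pendant '[[[0,0,0.18],[0,-0.02,0],1],[[0,0,0],[0,0,0],1]]' >/dev/null;python3 arc.py
python3 -m pendant '[[[0,0,0.18],[0,-0.02,0],1],[[0,0,0],[0,0,0],1]]' >/dev/null;python3 arc.py
python3 -m pendant '[[[0,0,0.18],[0,-0.02,0],1],[[0,0,0],[0,0,0],1]]' >/dev/null;python3 arc.py
```

```text
t 22.72 yaw -54.33 along 89.1 corr cm [ 0.09 -0.   -0.07] Ftool [ 0.4  2.3 -2.1] M [0.33 0.1  0.15] torque@nut -0.04 op 0.178
t 22.88 yaw -53.2 along 89.1 corr cm [ 0.09 -0.   -0.08] Ftool [-1.3  3.3 -3.8] M [0.53 0.2  0.27] torque@nut -0.07 op 0.178
t 23.05 yaw -52.05 along 89.1 corr cm [ 0.09  0.   -0.08] Ftool [-1.   2.8 -4. ] M [0.65 0.22 0.36] torque@nut 0.0 op 0.181
```

```bash

python3 -m pendant '[[[0.05,0,-0.4],[0,0.04,0],1],[[0.04,0,-0.38],[0,0.04,0],1],[[0,0,0],[0,0,0],1]]' >/dev/null;python3 arc.py
python3 ov.py sc9 33 29
```

```text
t 23.3 yaw -56.77 along 90.0 corr cm [-0.    0.01 -0.04] Ftool [-0.6  2.4  1. ] M [-0.03 -0.01 -0.01] torque@nut 0.08 op 0.179
```

View pics/sc9o.png

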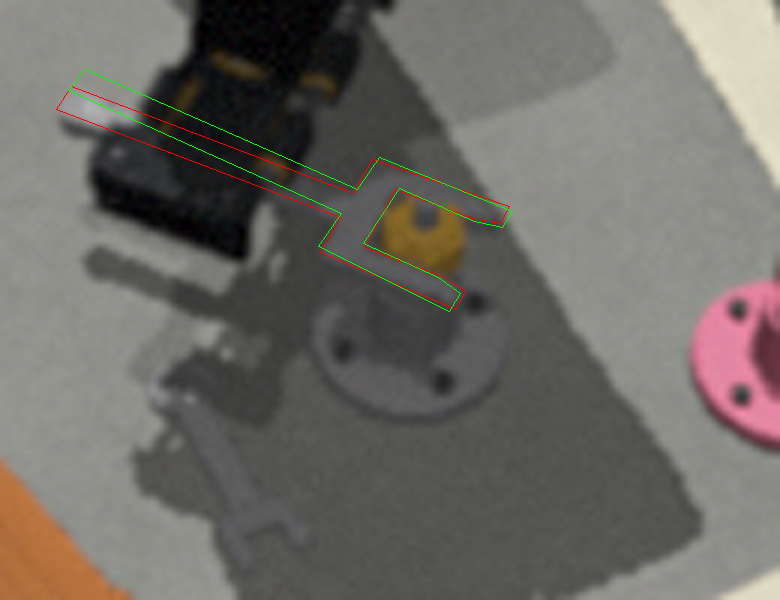

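The load is near zero and the heading is 33°, matching the tool. I repeat the same forward feel as at the first engagement, because the shift in the torque–angle curve gives the nut's turn.

```bash

python3 -m pendant '[[[-0.01,0,-0.30],[0,0.03,0],1],[[0,0,0],[0,0,0],1]]' >/dev/null;python3 arc.py
python3 -m pendant '[[[-0.01,0,-0.27],[0,0.03,0],1],[[0,0,0],[0,0,0],1]]' >/dev/null;python3 arc.py
python3 -m pendant '[[[-0.01,0,-0.27],[0,0.03,0],1],[[0,0,0],[0,0,0],1]]' >/dev/null;python3 arc.py
python3 -m pendant '[[[-0.01,0,-0.27],[0,0.03,0],1],[[0,0,0],[0,0,0],1]]' >/dev/null;python3 arc.py
python3 -m pendant '[[[-0.01,0,-0.27],[0,0.03,0],1],[[0,0,0],[0,0,0],1]]' >/dev/null;python3 arc.py
```

```text
t 23.52 yaw -58.42 along 89.7 corr cm [ 0.03  0.01 -0.04] Ftool [0.4 2.4 0.1] M [-0.02  0.07  0.05] torque@nut 0.06 op 0.181
t 23.68 yaw -60.11 along 89.6 corr cm [ 0.04  0.01 -0.02] Ftool [ 0.6  1.6 -0.7] M [0.08 0.16 0.07] torque@nut 0.01 op 0.18
t 23.85 yaw -61.81 along 89.7 corr cm [ 0.03  0.01 -0.01] Ftool [-0.   2.4 -1.1] M [0.11 0.11 0.12] torque@nut 0.02 op 0.181
t 24.02 yaw -63.51 along 89.7 corr cm [0.03 0.01 0.  ] Ftool [ 0.   1.5 -1. ] M [0.12 0.2  0.11] torque@nut 0.02 op 0.179
t 24.18 yaw -65.22 along 89.5 corr cm [0.05 0.01 0.  ] Ftool [-0.4  2.4 -1.3] M [0.21 0.21 0.19] torque@nut 0.07 op 0.176
```

```bash

python3 -m pendant '[[[-0.01,0,-0.27],[0,0.03,0],1],[[0,0,0],[0,0,0],1]]' >/dev/null;python3 arc.py
python3 -m pendant '[[[-0.01,0,-0.27],[0,0.03,0],1],[[0,0,0],[0,0,0],1]]' >/dev/null;python3 arc.py
python3 -m pendant '[[[-0.01,0,-0.18],[0,0.02,0],1],[[0,0,0],[0,0,0],1]]' >/dev/null;python3 arc.py
```

```text
t 24.35 yaw -66.9 along 89.3 corr cm [ 0.07  0.01 -0.01] Ftool [ 0.8  1.7 -1.2] M [-0.    0.2   0.22] torque@nut 0.11 op 0.179
t 24.52 yaw -68.6 along 89.0 corr cm [ 0.1   0.01 -0.03] Ftool [0.6 2.7 1.3] M [-0.18  0.13  0.35] torque@nut 0.47 op 0.18
t 24.68 yaw -69.83 along 88.9 corr cm [ 0.11  0.01 -0.05] Ftool [0.9 3.2 3.6] M [-0.55  0.09  0.39] torque@nut 0.72 op 0.18
```

The curve has shifted by about 54°, so the nut is at about 0.95–1.0 rad. I add about 4° to centre it.

```bash

python3 -m pendant '[[[-0.01,0,-0.29],[0,0.03,0],1],[[-0.01,0,-0.27],[0,0.03,0],1],[[0,0,-0.1],[0,0.01,0],1],[[0,0,0],[0,0,0],1],[[0,0,0],[0,0,0],1]]' >/dev/null;python3 arc.py
python3 -m pendant '[[[-0.01,0,0.36],[0,-0.04,0],1],[[0,0,0.36],[0,-0.04,0],1],[[0,0,0.36],[0,-0.04,0],1],[[0,0,0.27],[0,-0.03,0],1],[[0,0,0],[0,0,0],1]]' >/dev/null;python3 arc.py
```

```text
t 25.1 yaw -73.81 along 88.9 corr cm [ 0.11  0.01 -0.02] Ftool [2.  3.1 4.9] M [-0.8   0.12  0.29] torque@nut 0.73 op 0.18
t 25.52 yaw -65.34 along 88.8 corr cm [ 0.12  0.01 -0.02] Ftool [-1.2  2.3 -1.5] M [ 0.35 -0.03  0.27] torque@nut 0.13 op 0.179
```

```bash

python3 -m pendant '[[[0.05,0,0.25],[0,-0.03,0],1],[[0.03,0,0.25],[0,-0.03,0],1],[[0,0,0],[0,0,0],1]]' >/dev/null;python3 arc.py

```

```text
t 25.77 yaw -61.93 along 89.0 corr cm [ 0.1   0.02 -0.01] Ftool [-2.7  2.7 -2.6] M [ 0.51 -0.3   0.25] torque@nut 0.03 op 0.18
```

```bash

python3 -m pendant '[[[0,0,-0.1],[0,0,0],1],[[0,0,-0.05],[0,0,0],1],[[0,0,0],[0,0,0],1]]' >/dev/null;python3 arc.py
python3 -m pendant '[[[0,-0.2,0],[0,0,0],1],[[0,-0.4,0],[0,0,0],1],[[0,0,0],[0,0,0],1]]' >/dev/null;python3 arc.py

```

```text
t 26.02 yaw -61.97 along 88.9 corr cm [0.11 0.02 0.11] Ftool [-4.1  2.9  1.5] M [ 0.05 -0.56 -0.12] torque@nut 0.01 op 0.183
t 26.27 yaw -61.91 along 90.1 corr cm [-0.01  0.65  0.18] Ftool [-3.2  4.6  3.1] M [-0.22 -0.39 -0.18] torque@nut 0.09 op 0.178
```

```bash

python3 -m pendant '[[[-0.1,-0.3,0.08],[0,0,0],1],[[0,-0.5,0],[0,0,0],1],[[0,0,0],[0,0,0],1]]' >/dev/null;python3 arc.py
python3 -m pendant '[[[0,-0.6,0],[0,0,0],1],[[0,-0.6,0],[0,0,0],1],[[0,0,0],[0,0,0],1]]' >/dev/null;python3 arc.py

```

```text
t 26.52 yaw -61.87 along 90.1 corr cm [-0.01  1.46  0.17] Ftool [0.2 4.5 2. ] M [-0.38 -0.   -0.11] torque@nut 0.07 op 0.176
t 26.77 yaw -61.86 along 89.7 corr cm [0.02 2.7  0.16] Ftool [2.  2.1 1. ] M [-0.31  0.09 -0.03] torque@nut 0.06 op 0.177
```

```bash

python3 -m pendant '[[[0,-1.5,0],[0,0,0],1],[[0,-2,0],[0,0,0],1],[[0,-1.5,0],[0,0,0],1],[[0,0,0],[0,0,0],1]]' >/dev/null;python3 d.py .472 -.121 .2 -86.85
python3 - <<'E'
from h import *
cap("scene","sc10");cap("top","tp10")
s=cv2.imread("pics/sc10.png");cv2.imwrite("pics/sc10c.png",cv2.resize(s[120:260,270:430],(686,600),interpolation=cv2.INTER_CUBIC))
E
```

```text
shift cm [ 2.46  1.62 21.26] turn [-0.001  0.436 -0.004] t 27.1 pos [0.3933 0.078  0.2159] zyaw -61.85 tilt 0.25 j [ -5.  21. 118.   0.  41.  57.] F [ 0.7  -0.43 -1.52] M [ 0.002 -0.016 -0.023] op 0.18
```

View pics/sc10c.png

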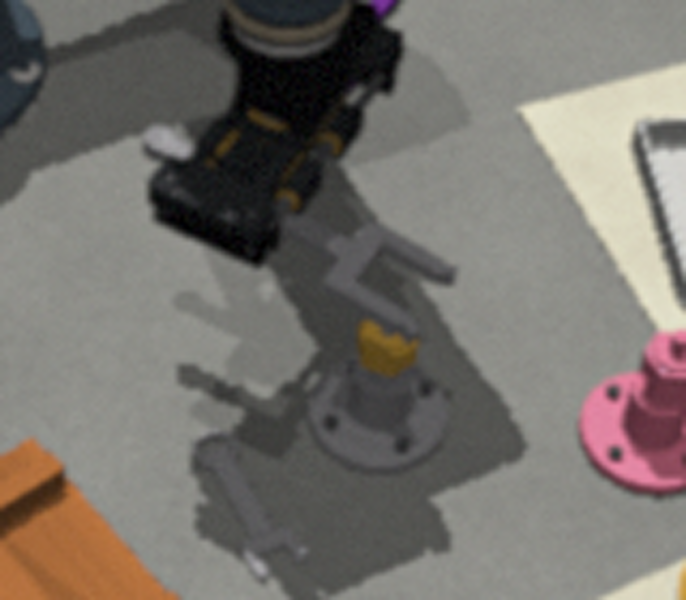

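```bash

python3 -m pendant '[[[0.2,0.2,2.5],[0,0.03,0],1],[[0.4,0.2,3],[0,0.05,0],1],[[0.4,0.2,3],[0,0.06,0],1],[[0.4,0.2,3],[0,0.06,0],1],[[0.2,0.2,3],[0,0.06,0],1],[[0.2,0,3],[0,0.06,0],1],[[0,0,2],[0,0.06,0],1],[[0,0,0],[0,0.05,0],1],[[0,0,0],[0,0,0],1]]' >/dev/null;python3 d.py .483 -.123 .2 -86.85
python3 - <<'E'
from h import *
cap("scene","sc11");cap("top","tp11")
o=[]
for n in("sc2","sc3","sc11"):
    s=cv2.imread(f"pics/{n}.png");o.append(cv2.resize(s[185:225,342:380],(266,280),interpolation=cv2.INTER_CUBIC))
s=cv2.imread("pics/sc11.png");b=cv2.resize(s[150:300,230:429],(798,600),interpolation=cv2.INTER_CUBIC)
cv2.imwrite("pics/cmp.png",np.hstack(o));cv2.imwrite("pics/sc11c.png",b)
E
```

```text
shift cm [-4.04  0.22  1.32] turn [0.002 0.002 0.002] t 27.95 pos [ 0.4419 -0.1121  0.2023] zyaw -86.71 tilt 0.17 j [-28.  26. 111.   0.  43.  58.] F [-0.15 -0.14 -2.47] M [-0.022  0.053 -0.015] op 0.183
```

View pics/cmp.png

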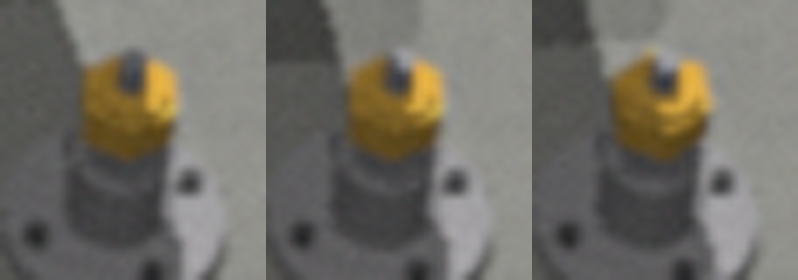

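View pics/sc11c.png

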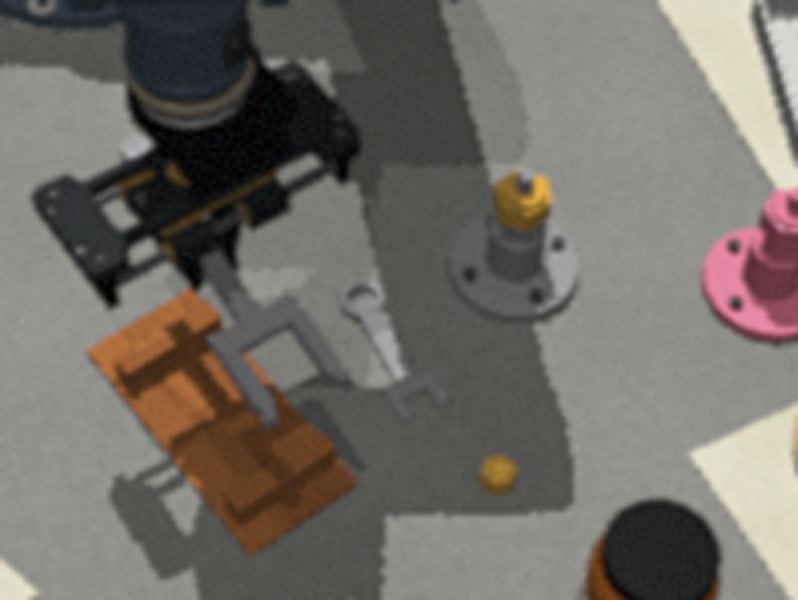

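```bash
python3 - <<'E'
from h import *
S=cap("scene")
rows=[]
k=13;x0,y0=347,187
for n in("sc3","sc11"):
    r=[]
    for ang in(None,-10,-4,2,):
        im=cv2.imread(f"pics/{n}.png");im=cv2.resize(im[y0:y0+22,x0:x0+15],None,fx=k,fy=k,interpolation=cv2.INTER_CUBIC)
        if ang is not None:
            for z,c in((.095,(255,0,0)),(.075,(0,0,255))):
                a=np.radians(ang+30+60*np.arange(6));uv=proj(S,np.c_[.472+.0208*np.cos(a),.1188+.0208*np.sin(a),np.full(6,z)])
                cv2.polylines(im,[((uv-[x0,y0]+.5)*k-.5).round().astype(int)],True,c,1)
        r.append(im)
    rows.append(np.hstack(r))
cv2.imwrite("pics/hex.png",np.vstack(rows));print(np.vstack(rows).shape)
E
```

```text
(572, 780, 3)
```

View pics/hex.png

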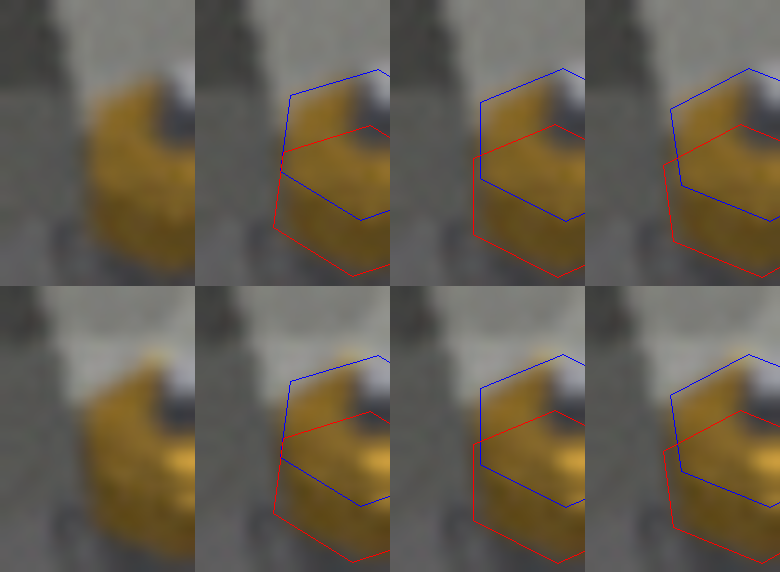

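```bash
python3 - <<'E'
from h import *
S=cap("scene")
rows=[]
k=10;x0,y0=347,187
for n in("sc3","sc11"):
    r=[]
    for ang in(None,-4,4):
        im=cv2.imread(f"pics/{n}.png");im=cv2.resize(im[y0:y0+26,x0:x0+25],None,fx=k,fy=k,interpolation=cv2.INTER_CUBIC)
        if ang is not None:
            for z,c in((.095,(255,0,0)),(.075,(0,0,255))):
                a=np.radians(ang+30+60*np.arange(6));uv=proj(S,np.c_[.472+.0208*np.cos(a),.1188+.0208*np.sin(a),np.full(6,z)])
                cv2.polylines(im,[((uv-[x0,y0]+.5)*k-.5).round().astype(int)],True,c,1)
        r.append(im)
    rows.append(np.hstack(r))
cv2.imwrite("pics/hex2.png",np.vstack(rows))
E
```

```text
(no output)
```

View pics/hex2.png

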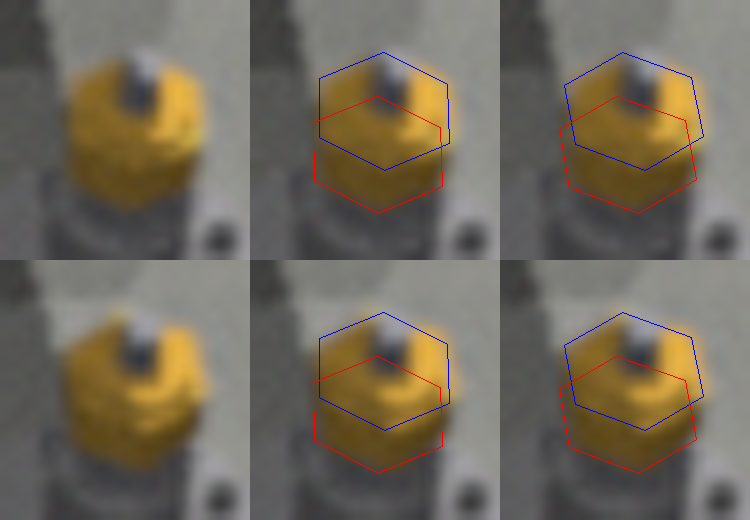

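```bash
python3 - <<'E'
from h import *
o=[]
for n in("top0","tp2","tp3","tp11"):
    s=cv2.imread(f"pics/{n}.png");o.append(cv2.resize(s[180:214,276:310],(200,200),interpolation=cv2.INTER_CUBIC))
cv2.imwrite("pics/cmpt.png",np.hstack(o))
# silhouette comparison, scene view, soft mask widths per row
for n in("sc2","sc3","sc11"):
    im=cv2.imread(f"pics/{n}.png").astype(float);d=im[187:213,347:372];w=np.clip((d[:,:,2]-d[:,:,0])/70,0,1)
    out=[]
    for r in range(4,21):
        xs=np.arange(25)+347;row=w[r]
        k=np.nonzero(row>.5)[0]
        if len(k)<2: continue
        i=k[0];j=k[-1]
        l=xs[i]-(row[i]-.5)/(row[i]-row[i-1]+1e-9);rr=xs[j]+(row[j]-.5)/(row[j]-row[j+1]+1e-9)
        out.append((187+r,round(l,1),round(rr,1)))
    print(n,out)
E
```

```text
sc2 [(193, np.float64(356.8), np.float64(364.2)), (194, np.float64(354.2), np.float64(366.0)), (195, np.float64(353.4), np.float64(366.9)), (196, np.float64(353.3), np.float64(367.3)), (197, np.float64(353.3), np.float64(367.3)), (198, np.float64(353.2), np.float64(367.4)), (199, np.float64(353.1), np.float64(367.4)), (200, np.float64(353.3), np.float64(367.3)), (201, np.float64(353.5), np.float64(366.9)), (202, np.float64(353.5), np.float64(366.5)), (203, np.float64(353.6), np.float64(365.9)), (204, np.float64(353.6), np.float64(365.7)), (205, np.float64(354.4), np.float64(365.1)), (206, np.float64(356.1), np.float64(363.0)), (207, np.float64(358.7), np.float64(360.7))]
sc3 [(193, np.float64(356.6), np.float64(364.2)), (194, np.float64(354.2), np.float64(366.1)), (195, np.float64(353.5), np.float64(366.9)), (196, np.float64(353.4), np.float64(367.3)), (197, np.float64(353.3), np.float64(367.4)), (198, np.float64(353.2), np.float64(367.4)), (199, np.float64(353.2), np.float64(367.4)), (200, np.float64(353.3), np.float64(367.3)), (201, np.float64(353.5), np.float64(366.9)), (202, np.f
[... 240 characters left out ...]
np.float64(360.8))]
sc11 [(193, np.float64(356.7), np.float64(364.9)), (194, np.float64(355.1), np.float64(366.5)), (195, np.float64(353.6), np.float64(366.9)), (196, np.float64(353.0), np.float64(367.0)), (197, np.float64(352.8), np.float64(367.3)), (198, np.float64(353.0), np.float64(367.5)), (199, np.float64(353.1), np.float64(367.7)), (200, np.float64(353.2), np.float64(367.6)), (201, np.float64(353.3), np.float64(366.8)), (202, np.float64(353.5), np.float64(366.3)), (203, np.float64(353.7), np.float64(366.0)), (204, np.float64(353.8), np.float64(365.4)), (205, np.float64(354.4), np.float64(364.4)), (206, np.float64(356.3), np.float64(362.8)), (207, np.float64(359.1), np.float64(361.7))]
```

View pics/cmpt.png

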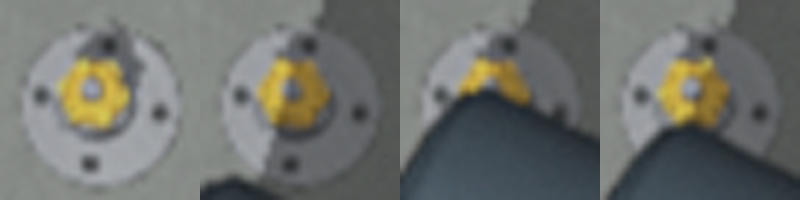

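Two estimates of the nut's turn disagree slightly. The torque-curve shift gives about 1.0 rad and the silhouette about 0.92. I move over the rest, where the top view clears, and measure the hexagon's six-fold phase in averaged pictures.

```bash

python3 -m pendant '[[[-1.3,0,0.4],[0,0,0],1],[[-1.4,0,0.5],[0,0,0],1],[[-1.34,0.2,0.4],[0,0,0],1],[[0,0,0],[0,0,0],1]]' >/dev/null;python3 d.py .483 -.123 .2 -86.85
python3 - <<'E'
from h import *
def ph(c,im,z=.095,up=8):
    x0,y0=278,180
    b=im[y0:y0+30,x0:x0+28].astype(np.float32)
    w=cv2.resize(np.clip((b[:,:,2]-b[:,:,0]),0,255),None,fx=up,fy=up,interpolation=cv2.INTER_CUBIC)
    mx=np.percentile(w,97);m=(w>.5*mx).astype(np.uint8)
    cs,_=cv2.findContours(m,cv2.RETR_EXTERNAL,cv2.CHAIN_APPROX_NONE);ct=cv2.convexHull(max(cs,key=cv2.contourArea))
    mask=np.zeros_like(m);cv2.fillPoly(mask,[ct],1);ys,xs=np.nonzero(mask)
    uv=np.c_[(xs+.5)/up-.5+x0,(ys+.5)/up-.5+y0];P=ray(c,uv,z);P=P-P.mean(0)
    q=(P[:,0]+1j*P[:,1]);
    m6=(q**6).mean();m2=(q**2).mean()/ (abs(q)**2).mean()
    return np.degrees(np.angle(m6))/6, abs(m6)/(abs(q)**6).mean(), abs(m2),len(xs)
T=cap("top","tp12")
for n in("top0","tp1","tp2","tp11","tp12"):
    print(n,ph(T,cv2.imread(f"pics/{n}.png")))
ims=[cap("top")["img"][:,:,::-1].astype(np.float32) for _ in range(4)]
print("avg",ph(T,np.mean(ims,0)))
cap("scene","sc12")
o=[]
for n in("top0","tp2","tp12"):
    s=cv2.imread(f"pics/{n}.png");o.append(cv2.resize(s[184:208,280:304],(264,264),interpolation=cv2.INTER_CUBIC))
cv2.imwrite("pics/cmpt2.png",np.hstack(o))
E
```

```text
shift cm [0.33 0.18 0.08] turn [-0.002  0.008 -0.004] t 28.48 pos [ 0.4863 -0.122   0.2018] zyaw -86.39 tilt 0.26 j [-27.  29. 105.   0.  46.  60.] F [ 1.16  0.16 -2.66] M [-0.    -0.049  0.036] op 0.177
top0 (np.float64(22.16159763650357), np.float64(0.1687110653324542), np.float64(0.00981616085067127), 6466)
tp1 (np.float64(-20.270809545082027), np.float64(0.6439689324643666), np.float64(0.8099753576068788), 966)
tp2 (np.float64(26.172984798545045), np.float64(0.18846762970460923), np.float64(0.02027480000116898), 6673)
tp11 (np.float64(-26.533579397252566), np.float64(0.17610646600438765), np.float64(0.020768975312845436), 6418)
tp12 (np.float64(-26.45717495611154), np.float64(0.2312224774165286), np.float64(0.6838712384175043), 2124)
avg (np.float64(28.01808153294454), np.float64(0.1962252309372207), np.float64(0.6609909372401421), 2220)
```

View pics/cmpt2.png

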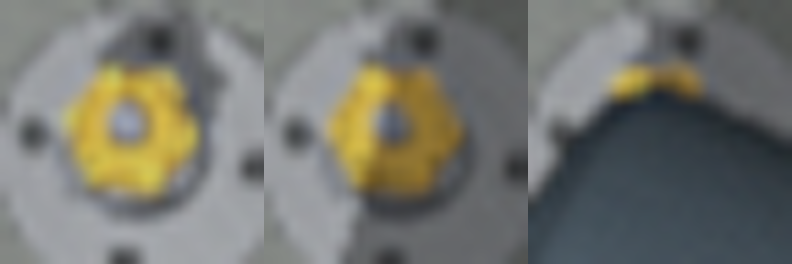

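```bash

python3 -m pendant '[[[0.2,-2,0.1],[0,0,0],1],[[0.2,-2.5,0],[0,0,0],1],[[0,-0.5,0],[0,0,0],1],[[0,0,0],[0,0,0],1]]' >/dev/null;python3 d.py .483 -.123 .0887 -86.85
python3 - <<'E'
from h import *
def ph(c,im,z=.095,up=8,th=.5):
    x0,y0=278,180
    b=im[y0:y0+30,x0:x0+28].astype(np.float32)
    w=cv2.resize(np.clip((b[:,:,2]-b[:,:,0])/(b[:,:,2]+20)*200,0,255),None,fx=up,fy=up,interpolation=cv2.INTER_CUBIC)
    mx=np.percentile(w,97);m=(w>th*mx).astype(np.uint8)
    cs,_=cv2.findContours(m,cv2.RETR_EXTERNAL,cv2.CHAIN_APPROX_NONE);ct=cv2.convexHull(max(cs,key=cv2.contourArea))
    mask=np.zeros_like(m);cv2.fillPoly(mask,[ct],1);ys,xs=np.nonzero(mask)
    uv=np.c_[(xs+.5)/up-.5+x0,(ys+.5)/up-.5+y0];P=ray(c,uv,z);P=P-P.mean(0)
    q=(P[:,0]+1j*P[:,1]);m6=(q**6).mean();m2=(q**2).mean()/ (abs(q)**2).mean()
    return round(np.degrees(np.angle(m6))/6%60,1), round(abs(m6)/(abs(q)**6).mean(),3), round(abs(m2),3),len(xs)
T=cap("top","tp13")
ims=[cap("top")["img"][:,:,::-1].astype(np.float32) for _ in range(4)]
cv2.imwrite("pics/tp13avg.png",np.mean(ims,0))
for th in(.4,.5,.6):
  for n in("top0","tp2","tp11","tp13","tp13avg"):
    print(th,n,ph(T,cv2.imread(f"pics/{n}.png"),th=th))
cap("scene","sc13")
o=[]
for n in("tp2","tp11","tp13avg"):
    s=cv2.imread(f"pics/{n}.png");o.append(cv2.resize(s[184:208,280:304],(264,264),interpolation=cv2.INTER_CUBIC))
cv2.imwrite("pics/cmpt3.png",np.hstack(o))
E
```

```text
shift cm [-0.23 16.46 -0.04] turn [-0.002  0.006 -0.004] t 29.12 pos [ 0.4801 -0.1232  0.2533] zyaw -86.52 tilt 0.25 j [-27.  24. 103.   0.  53.  59.] F [ 0.32  0.33 -2.12] M [0.021 0.011 0.035] op 0.178
0.4 top0 (np.float64(21.8), np.float64(0.16), np.float64(0.03), 7197)
0.4 tp2 (np.float64(26.2), np.float64(0.171), np.float64(0.037), 7216)
0.4 tp11 (np.float64(33.3), np.float64(0.168), np.float64(0.05), 7170)
0.4 tp13 (np.float64(34.4), np.float64(0.161), np.float64(0.05), 7171)
0.4 tp13avg (np.float64(34.3), np.float64(0.162), np.float64(0.049), 7168)
0.5 top0 (np.float64(22.4), np.float64(0.161), np.float64(0.027), 6844)
0.5 tp2 (np.float64(26.3), np.float64(0.172), np.float64(0.034), 6855)
0.5 tp11 (np.float64(32.9), np.float64(0.17), np.float64(0.049), 6811)
0.5 tp13 (np.float64(34.0), np.float64(0.163), np.float64(0.05), 6810)
0.5 tp13avg (np.float64(33.9), np.float64(0.166), np.float64(0.049), 6806)
0.6 top0 (np.float64(22.4), np.float64(0.158), np.float64(0.018), 6456)
0.6 tp2 (np.float64(26.1), np.float64(0.181), np.float64(0.038), 6513)
0.6 tp11 (np.float64(32.7), np.float64(0.166), np.float64(0.051), 6463)
0.6 tp13 (np.float64(34.3), np.float64(0.162), np.float64(0.046), 6446)
0.6 tp13avg (np.float64(34.1), np.float64(0.167), np.float64(0.048), 6442)[ WARN:0@7.374] global loadsave.cpp:1063 imwrite_ Unsupported depth image for selected encoder is fallbacked to CV_8U.
```

View pics/cmpt3.png

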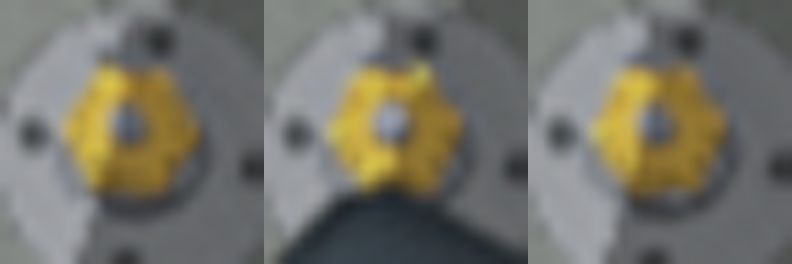

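Both views now agree on about 52° (0.91 rad): the six-fold corner phase went from 26.2° to 34.1°, mod 60. That is in range but near the low side. With 43 s left, I re-engage on the next flats, approaching from −y as before, and add about 6°.

```bash

python3 -m pendant '[[[0,0,0],[0,-0.05,0],1],[[0,0.4,0],[0,-0.09,0],1],[[0,0.4,0],[0,-0.1,0],1],[[0,0.4,0],[0,-0.1,0],1],[[0,0.4,0],[0,-0.1,0],1],[[0,0.4,0],[0,-0.11,0],1],[[0,0.4,0],[0,-0.11,0],1],[[0,0.4,0],[0,-0.11,0],1],[[0,0.4,0],[0,-0.11,0],1],[[0,0.4,0],[0,-0.11,0],1],[[0,0.4,0],[0,-0.11,0],1],[[0,0.4,0],[0,-0.11,0],1],[[0,0,0],[0,-0.11,0],1],[[0,0,0],[0,-0.11,0],1],[[0,0,0],[0,-0.09,0],1],[[0,0,0],[0,-0.05,0],1],[[0,0,0],[0,0,0],1]]' >/dev/null;python3 d.py .482 -.036 .138 4
```

```text
shift cm [-8.64  6.9   0.8 ] turn [ 0.001 -0.009 -0.001] t 30.83 pos [ 0.4794 -0.1228  0.207 ] zyaw 3.48 tilt 0.08 j [-27.  28. 105.  -0.  47. -31.] F [ 0.55 -0.09 -2.57] M [-0.086 -0.114  0.022] op 0.182
```

```bash

python3 -m pendant '[[[-1.5,0.8,0.1],[0,-0.009,0],1],[[-2.5,1,0.2],[0,0,0],1],[[-2.5,1.5,0.2],[0,0,0],1],[[-1.7,1.5,0.2],[0,0,0],1],[[-0.4,1.2,0.1],[0,0,0],1],[[0,0.7,0],[0,0,0],1],[[0,0.2,0],[0,0,0],1],[[0,0,0],[0,0,0],1]]' >/dev/null;python3 d.py .482 -.036 .138 4
cat > ov2.py <<'E'
from h import *
import sys
name=sys.argv[1];S=cap("scene",name);im=np.ascontiguousarray(S["img"][:,:,::-1]);k=6;x0,y0=290,160
im=cv2.resize(im[y0:y0+100,x0:x0+130],None,fx=k,fy=k,interpolation=cv2.INTER_CUBIC)
p=bot.read_state()["position"];zt=p[2]-.0587+.012
for hd,col in zip(sys.argv[2:],[(0,0,255),(0,255,0)]):
    h=np.radians(float(hd));u=np.array([np.cos(h),np.sin(h)]);n=np.array([-u[1],u[0]]);o=p[:2]-u*.012
    pts=[(64,8),(64,31),(133,33.5),(133,22),(120,19),(81,19),(81,-19),(120,-19),(133,-22),(133,-33.5),(64,-31),(64,-8),(-85,-8),(-85,8)]
    uv=proj(S,[np.r_[o+u*a/1e3+n*b/1e3,zt] for a,b in pts]);cv2.polylines(im,[((uv-[x0,y0]+.5)*k-.5).round().astype(int)],True,col,1)
a=np.radians(4+30+60*np.arange(6));uv=proj(S,np.c_[.472+.0208*np.cos(a),.1188+.0208*np.sin(a),np.full(6,.095)])
cv2.polylines(im,[((uv-[x0,y0]+.5)*k-.5).round().astype(int)],True,(255,0,0),1)
cv2.imwrite(f"pics/{name}o.png",im)
E
python3 ov2.py sc14 94
```

```text
shift cm [-0.1   0.02  0.02] turn [ 0.001 -0.002 -0.   ] t 31.5 pos [ 0.4819 -0.037   0.1382] zyaw 3.9 tilt 0.04 j [-18.  35. 110.  -0.  36. -22.] F [-0.66 -0.34 -1.44] M [-0.047 -0.157 -0.024] op 0.179
```

View pics/sc14o.png

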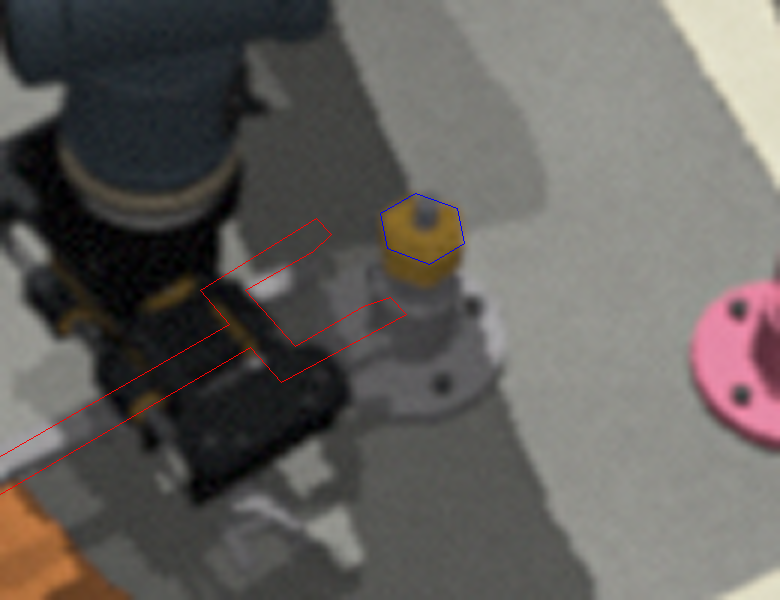

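```bash
sed -i 's/x0,y0=290,160/x0,y0=282,180/; s/k=6/k=9/; s/y0:y0+100,x0:x0+130/y0:y0+66,x0:x0+88/' ov2.py; sed -i 's/cv2.imwrite(f"pics/im=np.clip(im.astype(float)*1.6,0,255).astype(np.uint8);cv2.imwrite(f"pics/' ov2.py
python3 ov2.py sc15 94 88
```

```text
(no output)
```

View pics/sc15o.png

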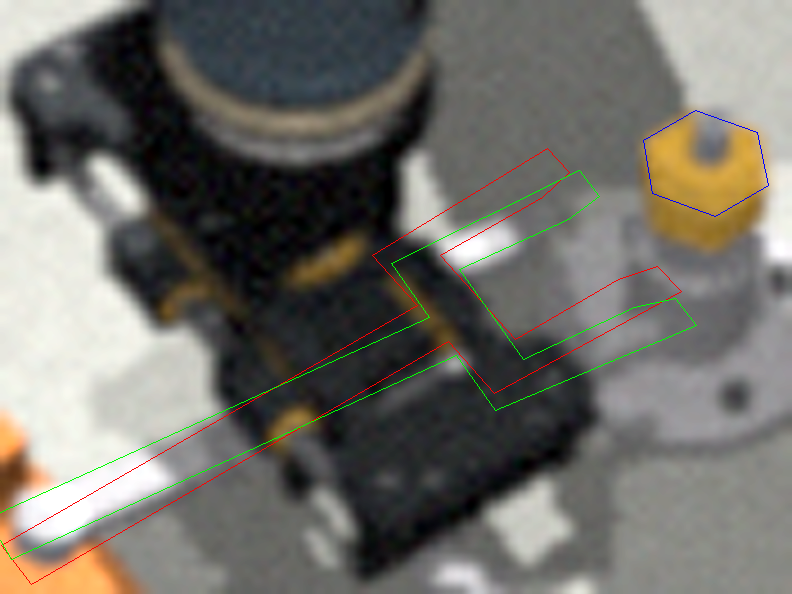

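The handle and the lit jaw part match the 88° outline, so the wrench has slipped about 6° in the pads. I turn the tool by that much so that the wrench itself points at 94°.

```bash

python3 -m pendant '[[[0,0,0],[0,-0.06,0],1],[[0,0,0],[0,-0.05,0],1],[[0,0,0],[0,0,0],1]]' >/dev/null;python3 d.py .482 -.036 .138 10.2
python3 ov2.py sc16 94 90
```

```text
shift cm [-0.14  0.15 -0.01] turn [-0.002  0.     0.001] t 31.85 pos [ 0.4823 -0.0374  0.1395] zyaw 10.23 tilt 0.11 j [-18.  34. 110.  -0.  36. -28.] F [-0.04 -0.26 -3.34] M [-0.018 -0.065  0.052] op 0.178
```

View pics/sc16o.png

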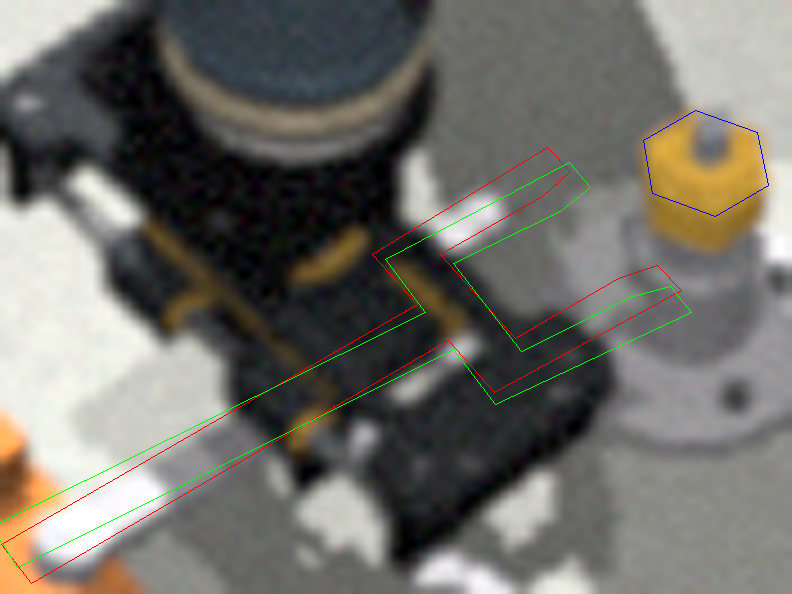

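The outline at 94° now fits. Sliding on along the wrench's own axis.

```bash
cat > st.py <<'E'
from h import *
N=np.array([.472,.1188]);s=bot.read_state();M=s["tcp_rot"];p=s["position"]
rel=N-p[:2];psi=np.degrees(np.arctan2(M[1,2],M[0,2]))
lever=-rel;tq=lever[0]*s["force"][1]-lever[1]*s["force"][0]+s["moment"][2]
print("t",round(s["time_s"],2),"yaw",psi.round(2),"posyaw",(np.degrees(np.arctan2(rel[1],rel[0]))-90).round(2),"dist",(np.hypot(*rel)*1e3).round(1),"z",p[2].round(4),"Ft",(M.T@s["force"]).round(1),"Mz",s["moment"][2].round(2),"tq",tq.round(2))
E
python3 -m pendant '[[[-0.5,0.1,0.05],[0,0,0],1],[[-0.8,0.05,0.09],[0,0,0],1],[[-0.8,0,0.09],[0,0,0],1],[[-0.6,0,0.06],[0,0,0],1],[[0,0,0],[0,0,0],1]]' >/dev/null;python3 st.py
python3 -m pendant '[[[-0.5,0,0.05],[0,0,0],1],[[-0.5,0,0.05],[0,0,0],1],[[0,0,0],[0,0,0],1]]' >/dev/null;python3 st.py
python3 -m pendant '[[[-0.5,0,0.05],[0,0,0],1],[[-0.5,0,0.05],[0,0,0],1],[[0,0,0],[0,0,0],1]]' >/dev/null;python3 st.py
```

```text
t 32.32 yaw 10.34 posyaw 3.23 dist 126.8 z 0.1372 Ft [-0.2  2.3 -0.2] Mz 0.04 tq 0.01
t 32.57 yaw 10.21 posyaw 3.95 dist 117.9 z 0.1375 Ft [-0.   2.3  2.7] Mz -0.24 tq 0.07
t 32.82 yaw 10.12 posyaw 4.3 dist 108.1 z 0.1377 Ft [-1.5  1.8  5.2] Mz -0.57 tq -0.02
```

```bash

python3 -m pendant '[[[0,0,0.12],[0,0,0],1],[[0,0,0],[0,0,0],1]]' >/dev/null;python3 st.py
python3 -m pendant '[[[0,0,0.1],[0,0.01,0],1],[[0,0,0],[0,0,0],1]]' >/dev/null;python3 st.py
python3 ov2.py sc17 94 90
```

```text
t 32.98 yaw 10.17 posyaw 4.66 dist 108.2 z 0.1375 Ft [-1.9  3.   4.4] Mz -0.49 tq -0.04
t 33.15 yaw 9.65 posyaw 4.59 dist 108.1 z 0.1373 Ft [0.9 3.  3.9] Mz -0.41 tq 0.02
```

View pics/sc17o.png

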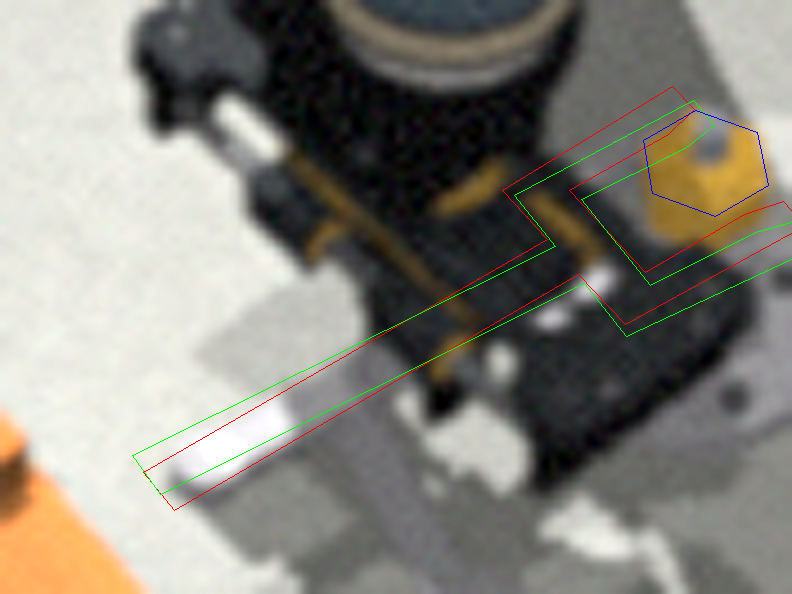

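```bash

python3 -m pendant '[[[0,0,0.05],[0,0.03,0],1],[[0,0,0],[0,0,0],1]]' >/dev/null;python3 st.py
python3 -m pendant '[[[0,0,0.05],[0,0.03,0],1],[[0,0,0],[0,0,0],1]]' >/dev/null;python3 st.py
```

```text
t 33.37 yaw 8.03 posyaw 3.82 dist 107.8 z 0.1369 Ft [0.9 2.4 1.6] Mz -0.17 tq 0.01
t 33.53 yaw 6.34 posyaw 3.94 dist 107.7 z 0.1368 Ft [0.3 1.5 0.1] Mz 0.02 tq 0.04
```

```bash

python3 -m pendant '[[[-0.4,-0.04,0.02],[0,0,0],1],[[-0.4,-0.04,0.02],[0,0,0],1],[[0,0,0],[0,0,0],1]]' >/dev/null;python3 st.py
python3 -m pendant '[[[-0.3,0,0.01],[0,0,0],1],[[-0.2,0,0.01],[0,0,0],1],[[0,0,0],[0,0,0],1]]' >/dev/null;python3 st.py
python3 -m pendant '[[[-0.2,0,0.01],[0,0,0],1],[[-0.2,0,0.01],[0,0,0],1],[[0,0,0],[0,0,0],1]]' >/dev/null;python3 st.py
```

```text
t 33.78 yaw 6.34 posyaw 4.58 dist 99.2 z 0.138 Ft [-0.1  2.6  0.5] Mz -0.02 tq 0.02
t 34.03 yaw 6.29 posyaw 5.04 dist 94.6 z 0.138 Ft [-0.1  2.2  0. ] Mz -0.05 tq -0.05
t 34.28 yaw 6.25 posyaw 5.28 dist 90.8 z 0.1381 Ft [-1.1  2.5  0.7] Mz 0.03 tq 0.08
```

The wrench is fully on again, free of load, at 90.8 mm. Now the small extra turn.

```bash

python3 -m pendant '[[[-0.01,0,-0.45],[0,0.05,0],1],[[-0.01,0,-0.45],[0,0.05,0],1],[[-0.01,0,-0.45],[0,0.05,0],1],[[-0.01,0,-0.27],[0,0.03,0],1],[[0,0,0],[0,0,0],1]]' >/dev/null;python3 st.py
python3 -m pendant '[[[-0.01,0,-0.36],[0,0.04,0],1],[[-0.01,0,-0.36],[0,0.04,0],1],[[0,0,0],[0,0,0],1]]' >/dev/null;python3 st.py
python3 -m pendant '[[[0,0,-0.27],[0,0.03,0],1],[[0,0,0],[0,0,0],1]]' >/dev/null;python3 st.py
```

```text
t 34.7 yaw -4.14 posyaw -4.78 dist 91.3 z 0.1382 Ft [-0.7  1.5  1.8] Mz -0.05 tq 0.12
t 34.95 yaw -8.63 posyaw -9.82 dist 91.4 z 0.138 Ft [1.  2.3 0.6] Mz -0.01 tq 0.05
t 35.12 yaw -10.3 posyaw -11.39 dist 91.5 z 0.138 Ft [-0.2  2.2 -0.1] Mz -0.01 tq -0.02
```

```bash
python3 ov2.py sc18 79 83
```

```text
(no output)
```

View pics/sc18o.png

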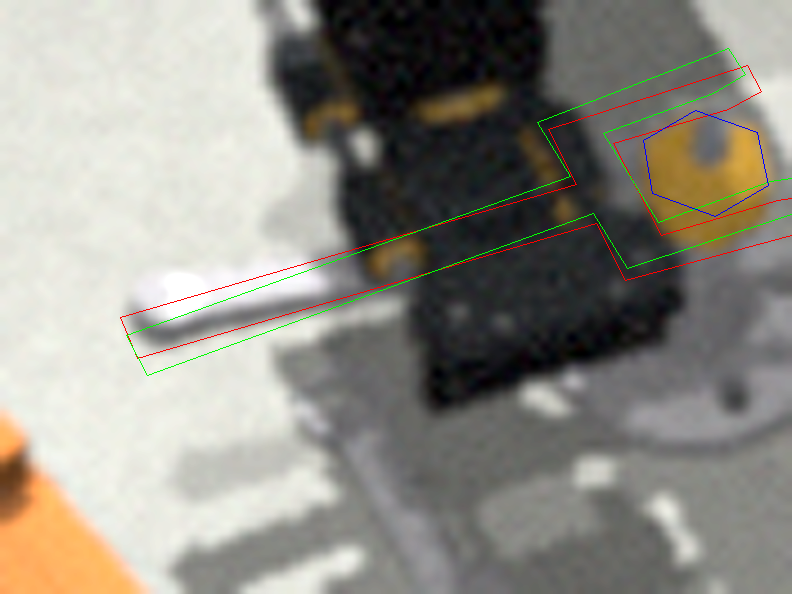

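```bash
python3 - <<'E'
from h import *
T=cap("top","tp18")
im=cv2.imread("pics/tp18.png");x0,y0,k=276,150,8
im=cv2.resize(im[y0:y0+75,x0:x0+95],None,fx=k,fy=k,interpolation=cv2.INTER_CUBIC)
im=np.clip(im.astype(float)*1.5,0,255).astype(np.uint8)
p=bot.read_state()["position"]
for hd,col in((79,(0,0,255)),(73,(0,255,0))):
    h=np.radians(hd);u=np.array([np.cos(h),np.sin(h)]);n=np.array([-u[1],u[0]]);o=p[:2]-u*.012
    pts=[(64,8),(64,31),(133,33.5),(133,22),(120,19),(81,19),(81,-19),(120,-19),(133,-22),(133,-33.5),(64,-31),(64,-8),(-85,-8),(-85,8)]
    uv=proj(T,[np.r_[o+u*a/1e3+n*b/1e3,.091] for a,b in pts]);cv2.polylines(im,[((uv-[x0,y0]+.5)*k-.5).round().astype(int)],True,col,1)
cv2.imwrite("pics/tp18o.png",im)
E
```

```text
(no output)
```

View pics/tp18o.png

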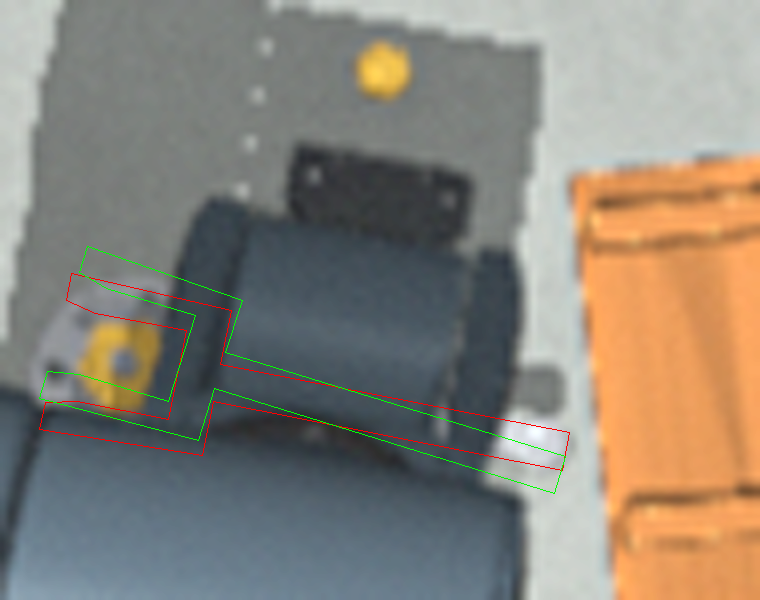

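In the top view the wrench heads about 78° with the handle end raised, so it has pitched jaws-down in the pads. The jaws now sit low on the nut, or even below it, which explains the lack of torque. The image and torque estimates (0.91–1.0 rad) both lie in the band, so I won't force this. I slide it off the way it came, unloaded.

```bash

python3 -m pendant '[[[0.4,0,-0.02],[0,0,0],1],[[0.6,0,-0.02],[0,0,0],1],[[0,0,0],[0,0,0],1]]' >/dev/null;python3 st.py
python3 -m pendant '[[[0.7,0,-0.02],[0,0,0],1],[[0.7,0,-0.02],[0,0,0],1],[[0,0,0],[0,0,0],1]]' >/dev/null;python3 st.py
python3 -m pendant '[[[0.7,0,-0.02],[0,0,0],1],[[0.7,0,-0.02],[0,0,0],1],[[0,0,0],[0,0,0],1]]' >/dev/null;python3 st.py
```

```text
t 35.47 yaw -10.37 posyaw -11.17 dist 102.3 z 0.138 Ft [-0.7  1.4  0.1] Mz -0.02 tq -0.01
t 35.72 yaw -10.44 posyaw -11.31 dist 116.7 z 0.138 Ft [-0.8  2.   0.7] Mz -0.02 tq 0.06
t 35.97 yaw -10.43 posyaw -11.39 dist 130.6 z 0.138 Ft [0.3 1.8 0.1] Mz -0.03 tq -0.02
```

```bash

python3 -m pendant '[[[1.5,0,0],[0,0,0],1],[[2,0,0],[0,0,0],1],[[1,0,0],[0,0,0],1],[[0,0,0],[0,0,0],1]]' >/dev/null;python3 st.py
python3 - <<'E'
from h import *
S=cap("scene","sc19");cap("top","tp19")
s=cv2.imread("pics/sc19.png");b=np.clip(cv2.resize(s[160:260,270:400],(780,600),interpolation=cv2.INTER_CUBIC).astype(float)*1.4,0,255).astype(np.uint8)
cv2.imwrite("pics/sc19c.png",b)
E
```

```text
t 36.3 yaw -10.54 posyaw -10.99 dist 176.0 z 0.1381 Ft [-0.3  1.   0.6] Mz -0.04 tq 0.07
```

View pics/sc19c.png

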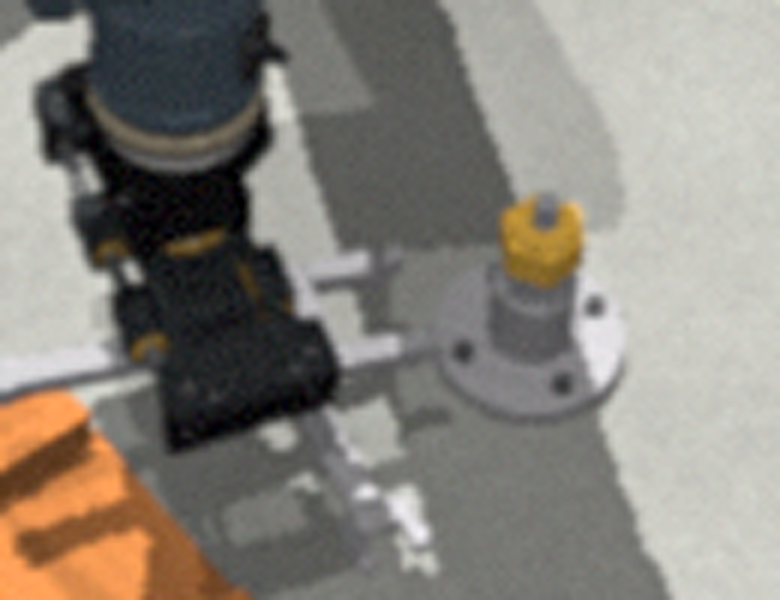

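The wrench is off the nut, with its jaws free at (350–440, 260–345). Back to the rest.

```bash

python3 -m pendant '[[[1,-2,0],[0,0,0],1],[[2,-2,0.5],[0,0.06,0],1],[[1.5,-1.5,1],[0,0.1,0],1],[[1,-0.5,1],[0,0.1,0],1],[[0,0,1],[0,0.11,0],1],[[0,0,0],[0,0.11,0],1],[[0,0,0],[0,0.11,0],1],[[0,0,0],[0,0.11,0],1],[[0,0,0],[0,0.11,0],1],[[0,0,0],[0,0.11,0],1],[[0,0,0],[0,0.11,0],1],[[0,0,0],[0,0.11,0],1],[[0,0,0],[0,0.11,0],1],[[0,0,0],[0,0.06,0],1],[[0,0,0],[0,0,0],1]]' >/dev/null;python3 d.py .483 -.123 .2 -85.5
python3 - <<'E'
from h import *
S=cap("scene","sc20");cap("top","tp20")
s=cv2.imread("pics/sc20.png");b=cv2.resize(s[170:300,240:400],(738,600),interpolation=cv2.INTER_CUBIC)
cv2.imwrite("pics/sc20c.png",b)
E
```

```text
shift cm [-2.36 -0.21  0.93] turn [0.001 0.001 0.001] t 37.65 pos [ 0.4588 -0.1156  0.1979] zyaw -85.42 tilt 0.06 j [-28.  28. 109.   0.  44.  58.] F [-0.36  0.15 -2.07] M [0.058 0.045 0.003] op 0.181
```

View pics/sc20c.png

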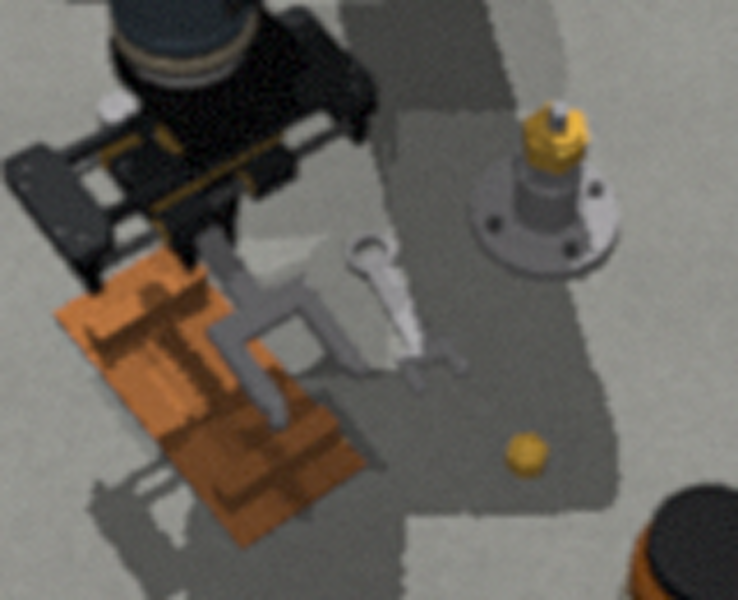

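```bash
python3 - <<'E'
from h import *
S=cap("scene")
f=lambda c:(np.array(c)+.5)/4.6125-.5+np.array([240,170])
for z in(.151,.145,.14,.135,.13): print(z,ray(S,f([[274,428],[362,375]]),z).mean(0).round(4))
# nut silhouette in sc20 vs sc3
for n in("sc3","sc11","sc13","sc20"):
    im=cv2.imread(f"pics/{n}.png").astype(float);d=im[187:213,347:372];w=np.clip((d[:,:,2]-d[:,:,0])/70,0,1)
    o=[]
    for r in range(7,17):
        row=w[r];k=np.nonzero(row>.5)[0];i,j=k[0],k[-1]
        o.append((187+r,round(347+i-(row[i]-.5)/(row[i]-row[i-1]+1e-9),1),round(347+j+(row[j]-.5)/(row[j]-row[j+1]+1e-9),1)))
    print(n,[tuple(map(float,q)) for q in o])
E
```

```text
0.151 [ 0.5891 -0.1171]
0.145 [ 0.5861 -0.1153]
0.14 [ 0.5836 -0.1138]
0.135 [ 0.5811 -0.1123]
0.13 [ 0.5786 -0.1109]
sc3 [(194.0, 354.2, 366.1), (195.0, 353.5, 366.9), (196.0, 353.4, 367.3), (197.0, 353.3, 367.4), (198.0, 353.2, 367.4), (199.0, 353.2, 367.4), (200.0, 353.3, 367.3), (201.0, 353.5, 366.9), (202.0, 353.6, 366.5), (203.0, 353.5, 365.9)]
sc11 [(194.0, 355.1, 366.5), (195.0, 353.6, 366.9), (196.0, 353.0, 367.0), (197.0, 352.8, 367.3), (198.0, 353.0, 367.5), (199.0, 353.1, 367.7), (200.0, 353.2, 367.6), (201.0, 353.3, 366.8), (202.0, 353.5, 366.3), (203.0, 353.7, 366.0)]
sc13 [(194.0, 355.2, 366.5), (195.0, 353.4, 366.8), (196.0, 352.9, 367.1), (197.0, 352.9, 367.3), (198.0, 353.1, 367.5), (199.0, 353.1, 367.7), (200.0, 353.1, 367.6), (201.0, 353.4, 366.9), (202.0, 353.6, 366.3), (203.0, 353.7, 366.0)]
sc20 [(194.0, 355.1, 366.4), (195.0, 353.6, 366.8), (196.0, 352.9, 367.0), (197.0, 352.9, 367.3), (198.0, 353.0, 367.5), (199.0, 353.1, 367.7), (200.0, 353.2, 367.7), (201.0, 353.3, 366.8), (202.0, 353.6, 366.2), (203.0, 353.7, 366.0)]
```

The jaw tips are about 19 mm low (9° of pitch). That matches the first lift-off, when friction held the jaws down, so the second engagement sat under the nut and turned nothing. The scene silhouette puts the turn at about 0.87–0.9 rad, too near the 0.85 limit. I lay the wrench on its rest, where it levels and I can regrip it, and then redo the last few degrees properly.

```bash

python3 -m pendant '[[[-1.2,1,0.5],[0,0,0],1],[[-1.16,2,0.43],[0,0,0],1],[[0,2.5,0],[0,0,0],1],[[0,2.5,0],[0,0,0],1],[[0,1.2,0],[0,0,0],1],[[0,0.6,0],[0,0,0],1],[[0,0,0],[0,0,0],1]]' >/dev/null;python3 d.py .483 -.123 .089 -86
python3 -m pendant '[[[0,0.5,0],[0,0,0],1],[[0,0.3,0],[0,0,0],1],[[0,0,0],[0,0,0],1]]' >/dev/null;python3 d.py .483 -.123 .089 -86
```

```text
shift cm [-0.03  1.   -0.07] turn [0.001 0.011 0.002] t 38.38 pos [ 0.4828 -0.1238  0.099 ] zyaw -85.39 tilt 0.14 j [-27.  40. 108.   0.  32.  58.] F [ 0.19 -0.28 -1.14] M [-0.026  0.092 -0.029] op 0.182
shift cm [ 0.04  0.35 -0.13] turn [-0.001  0.01  -0.001] t 38.63 pos [ 0.4835 -0.1243  0.0925] zyaw -85.42 tilt 0.07 j [-27.  40. 108.   0.  31.  58.] F [-1.42  0.44  1.27] M [ 0.072  0.004 -0.008] op 0.179
```

```bash

python3 -m pendant '[[[0,0.25,-0.1],[0,0.01,0],1],[[0,0,0],[0,0,0],0.7],[[0,0.1,0],[0,0,0],0.65],[[0,0,0],[0,0,0],0.65]]' >/dev/null;python3 d.py .483 -.123 .0885 -86
python3 - <<'E'
from h import *
S=cap("scene","sc21")
s=cv2.imread("pics/sc21.png");b=cv2.resize(s[180:300,240:400],(800,600),interpolation=cv2.INTER_CUBIC)
cv2.imwrite("pics/sc21c.png",b)
E
```

```text
shift cm [ 0.05  0.02 -0.03] turn [-0.     0.    -0.001] t 38.97 pos [ 0.4835 -0.1233  0.0887] zyaw -86.0 tilt 0.05 j [-27.  41. 108.   0.  31.  59.] F [-0.37 -0.23  0.55] M [0.034 0.031 0.045] op 0.313
```

View pics/sc21c.png

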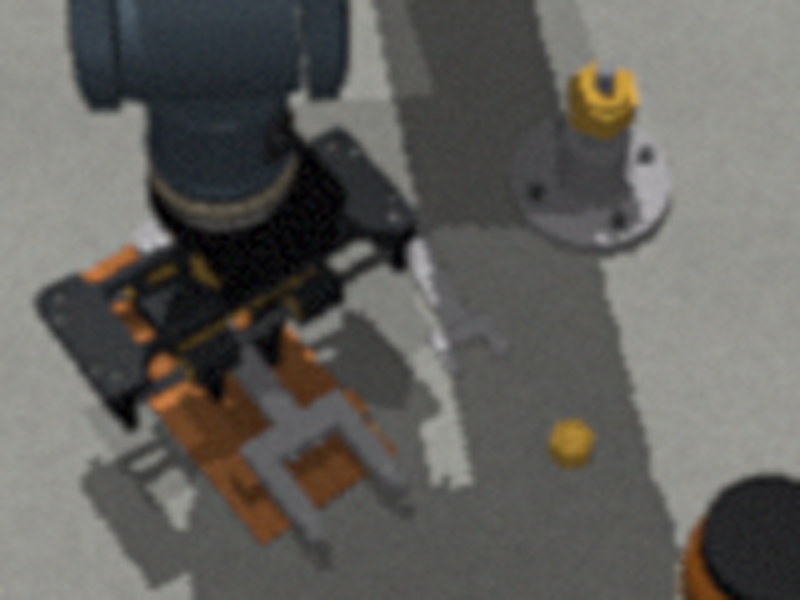

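The wrench lies level on both bars. Regrip, lift, swing.

```bash

python3 -m pendant '[[[0,0,0],[0,0,0],1],[[0,0,0],[0,0,0],1],[[0,0,0],[0,0,0],1],[[0,0,0],[0,0,0],1],[[0,0,0],[0,0,0],1],[[0,-1,0],[0,0,0],1],[[0,-2,0],[0,0,0],1],[[0,-3,0],[0,0,0],1],[[0,-3,0],[0,0,0],1],[[0,-2,0],[0,0,0],1],[[0,-0.8,0],[0,0,0],1],[[0,0,0],[0,0,0],1]]' >/dev/null;python3 d.py .483 -.036 .138 4.5
python3 -m pendant '[[[0,0,0],[0,-0.05,0],1],[[0,0,0],[0,-0.09,0],1],[[0,0,0],[0,-0.1,0],1],[[0,0,0],[0,-0.1,0],1],[[0,0,0],[0,-0.1,0],1],[[0,0,0],[0,-0.11,0],1],[[0,0,0],[0,-0.11,0],1],[[0,0,0],[0,-0.11,0],1],[[0,0,0],[0,-0.11,0],1],[[0,0,0],[0,-0.11,0],1],[[0,0,0],[0,-0.11,0],1],[[0,0,0],[0,-0.11,0],1],[[0,0,0],[0,-0.11,0],1],[[0,0,0],[0,-0.11,0],1],[[0,0,0],[0,-0.1,0],1],[[0,0,0],[0,-0.06,0],1],[[0,0,0],[0,0,0],1]]' >/dev/null;python3 d.py .483 -.036 .138 4.5
```

```text
shift cm [-0.5   7.05 -8.75] turn [-5.000e-03 -1.579e+00 -1.000e-03] t 40.02 pos [ 0.4839 -0.1235  0.2087] zyaw -85.99 tilt 0.26 j [-27.  28. 105.  -0.  47.  59.] F [ 0.51 -0.33 -2.94] M [-0.019  0.05  -0.037] op 0.181
shift cm [-8.61  6.71  0.89] turn [ 0.003  0.011 -0.002] t 41.43 pos [ 0.4821 -0.1227  0.2049] zyaw 5.15 tilt 0.22 j [-27.  28. 105.  -0.  47. -32.] F [-0.43 -0.69 -2.79] M [-0.063 -0.131 -0.047] op 0.185
```

```bash

python3 -m pendant '[[[-1.5,0.8,0.1],[0,0.01,0],1],[[-2.5,1,0.2],[0,0,0],1],[[-2.5,1.5,0.2],[0,0,0],1],[[-1.7,1.5,0.2],[0,0,0],1],[[-0.4,1.2,0.15],[0,0,0],1],[[0,0.6,0],[0,0,0],1],[[0,0.1,0],[0,0,0],1],[[0,0,0],[0,0,0],1]]' >/dev/null;python3 d.py .483 -.036 .138 4.5
python3 ov2.py sc22 94.5 91
```

```text
shift cm [-0.13  0.09 -0.15] turn [ 0.001 -0.001 -0.   ] t 42.1 pos [ 0.4846 -0.0371  0.1389] zyaw 4.47 tilt 0.07 j [-18.  35. 109.  -0.  36. -22.] F [-0.34  0.12 -2.49] M [-0.008 -0.095  0.023] op 0.176
```

View pics/sc22o.png

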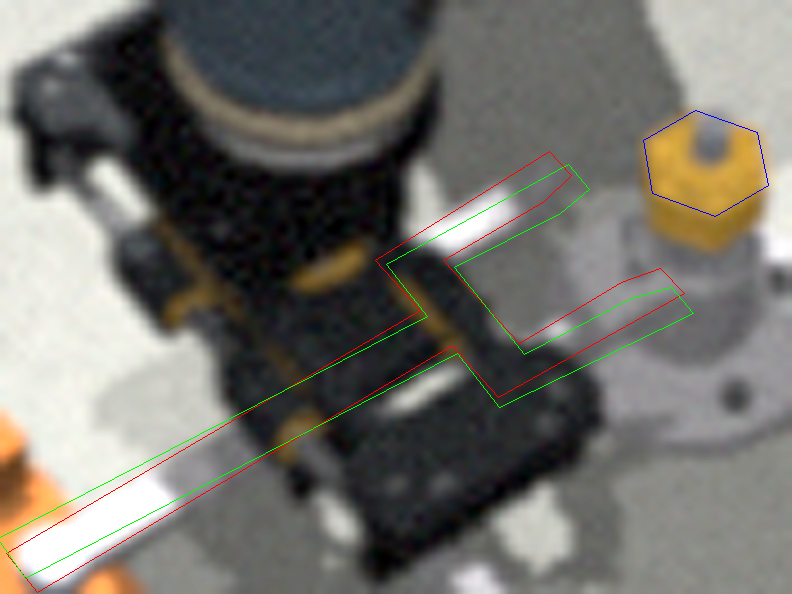

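The outline at 94.5° matches exactly, handle end and jaws alike, and it is level this time. Sliding on.

```bash

python3 -m pendant '[[[-0.5,0.05,-0.04],[0,0,0],1],[[-0.8,0.05,0],[0,0,0],1],[[-0.8,0,0],[0,0,0],1],[[-0.8,0,0],[0,0,0],1],[[-0.5,0,0],[0,0,0],1],[[0,0,0],[0,0,0],1]]' >/dev/null;python3 st.py
python3 -m pendant '[[[-0.5,0,0],[0,0,0],1],[[-0.5,0,0],[0,0,0],1],[[0,0,0],[0,0,0],1]]' >/dev/null;python3 st.py
python3 -m pendant '[[[-0.5,0,0],[0,0,0],1],[[-0.5,0,0],[0,0,0],1],[[0,0,0],[0,0,0],1]]' >/dev/null;python3 st.py
```

```text
t 42.65 yaw 4.63 posyaw 4.34 dist 120.6 z 0.1387 Ft [-0.2  1.6 -0.5] Mz -0.01 tq -0.07
t 42.9 yaw 4.56 posyaw 4.39 dist 111.2 z 0.1385 Ft [-0.   2.3  0. ] Mz 0.02 tq 0.02
t 43.15 yaw 4.56 posyaw 4.35 dist 101.3 z 0.1385 Ft [ 0.   3.1 -0.1] Mz -0.08 tq -0.09
```

```bash

python3 -m pendant '[[[-0.5,0.04,0],[0,0,0],1],[[-0.4,0.04,0],[0,0,0],1],[[-0.15,0,0],[0,0,0],1],[[0,0,0],[0,0,0],1]]' >/dev/null;python3 st.py
python3 -m pendant '[[[-0.01,0,-0.27],[0,0.03,0],1],[[-0.01,0,-0.45],[0,0.05,0],1],[[-0.01,0,-0.45],[0,0.05,0],1],[[0,0,0],[0,0,0],1]]' >/dev/null;python3 st.py
python3 -m pendant '[[[-0.01,0,-0.36],[0,0.04,0],1],[[-0.01,0,-0.36],[0,0.04,0],1],[[0,0,0],[0,0,0],1]]' >/dev/null;python3 st.py
```

```text
t 43.48 yaw 4.56 posyaw 4.42 dist 91.1 z 0.1377 Ft [ 0.1  2.8 -1. ] Mz -0.01 tq -0.1
t 43.82 yaw -2.99 posyaw -3.2 dist 91.6 z 0.1377 Ft [1.2 2.4 0.3] Mz -0.04 tq -0.01
t 44.07 yaw -7.47 posyaw -7.58 dist 91.6 z 0.1378 Ft [ 0.8  2.1 -0.5] Mz 0.02 tq -0.03
```

```bash

python3 -m pendant '[[[-0.01,0,-0.27],[0,0.03,0],1],[[0,0,0],[0,0,0],1]]' >/dev/null;python3 st.py
python3 -m pendant '[[[-0.01,0,-0.27],[0,0.03,0],1],[[0,0,0],[0,0,0],1]]' >/dev/null;python3 st.py
python3 -m pendant '[[[-0.01,0,-0.27],[0,0.03,0],1],[[0,0,0],[0,0,0],1]]' >/dev/null;python3 st.py
```

```text
t 44.23 yaw -9.12 posyaw -9.0 dist 91.5 z 0.1378 Ft [ 0.   2.  -0.9] Mz 0.15 tq 0.07
t 44.4 yaw -10.81 posyaw -10.44 dist 91.3 z 0.1378 Ft [-0.1  2.4  0.2] Mz 0.26 tq 0.28
t 44.57 yaw -12.5 posyaw -11.89 dist 91.2 z 0.1379 Ft [-1.1  2.1  0.4] Mz 0.44 tq 0.47
```

```bash
python3 - <<'E'
from h import *
S=cap("scene","sc23");T=cap("top","tp23")
p=bot.read_state()["position"];out=[]
for nm,c,x0,y0,k,w,hh in(("sc23",S,300,170,8,95,60),("tp23",T,276,160,8,95,55)):
    im=cv2.imread(f"pics/{nm}.png");im=cv2.resize(im[y0:y0+hh,x0:x0+w],None,fx=k,fy=k,interpolation=cv2.INTER_CUBIC)
    im=np.clip(im.astype(float)*1.5,0,255).astype(np.uint8)
    for hd,col in((78,(0,0,255)),):
        h=np.radians(hd);u=np.array([np.cos(h),np.sin(h)]);n=np.array([-u[1],u[0]]);o=p[:2]-u*.012
        pts=[(64,8),(64,31),(133,33.5),(133,22),(120,19),(81,19),(81,-19),(120,-19),(133,-22),(133,-33.5),(64,-31),(64,-8),(-85,-8),(-85,8)]
        uv=proj(c,[np.r_[o+u*a/1e3+n*b/1e3,.091] for a,b in pts]);cv2.polylines(im,[((uv-[x0,y0]+.5)*k-.5).round().astype(int)],True,col,1)
    cv2.imwrite(f"pics/{nm}o.png",im)
E
```

```text
(no output)
```

View pics/sc23o.png

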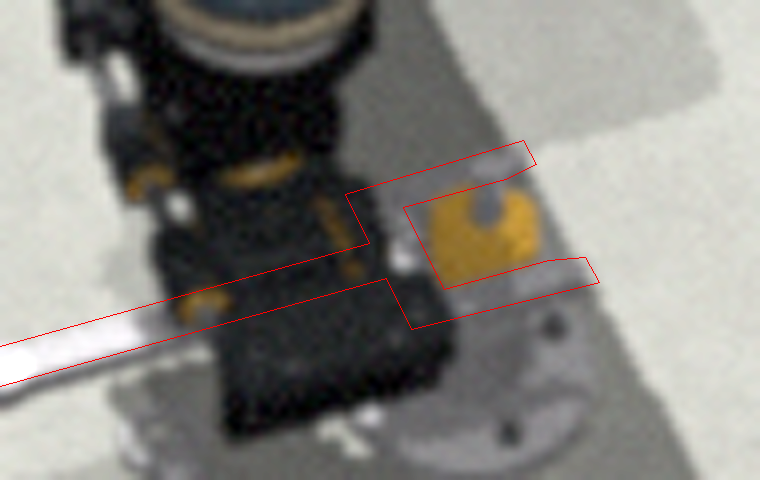

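View pics/tp23o.png

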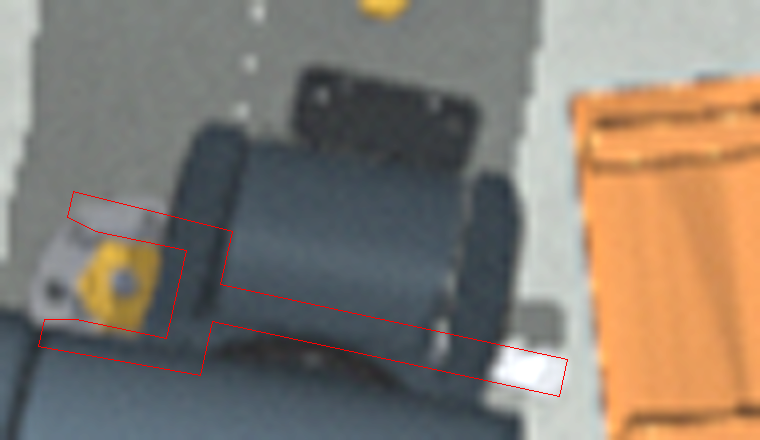

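The outlines match in both views: the wrench is level, at heading 78°, and on the nut. Mechanically (jaw play ±6°) the nut is at about 58–60° of turn, while the silhouettes said about 51°. Adding about 3° keeps both readings well inside the band.

```bash

python3 -m pendant '[[[-0.01,0,-0.27],[0,0.03,0],1],[[0,0,0],[0,0,0],1]]' >/dev/null;python3 st.py
python3 -m pendant '[[[-0.01,0,-0.27],[0,0.03,0],1],[[0,0,0],[0,0,0],1]]' >/dev/null;python3 st.py
python3 -m pendant '[[[-0.01,0,-0.27],[0,0.03,0],1],[[0,0,0],[0,0,0],1]]' >/dev/null;python3 st.py
```

```text
t 44.83 yaw -14.28 posyaw -13.41 dist 91.0 z 0.1379 Ft [0.1 2.1 2.1] Mz 0.52 tq 0.71
t 45.0 yaw -16.0 posyaw -15.19 dist 91.0 z 0.1379 Ft [-0.6  2.4  2.5] Mz 0.52 tq 0.75
t 45.17 yaw -17.73 posyaw -16.98 dist 91.0 z 0.1379 Ft [0.4 2.4 2.7] Mz 0.51 tq 0.75
```

```bash

python3 -m pendant '[[[0,0,0],[0,0,0],1],[[0,0,0.36],[0,-0.04,0],1],[[0,0,0.45],[0,-0.05,0],1],[[0,0,0.45],[0,-0.05,0],1],[[0,0,0.45],[0,-0.05,0],1],[[0,0,0.14],[0,-0.015,0],1],[[0,0,0],[0,0,0],1]]' >/dev/null;python3 st.py
python3 ov2.py sc24 84 80
```

```text
t 45.75 yaw -6.18 posyaw -6.33 dist 91.1 z 0.1375 Ft [-3.9  3.1  0.2] Mz -0.01 tq 0.0
```

View pics/sc24o.png

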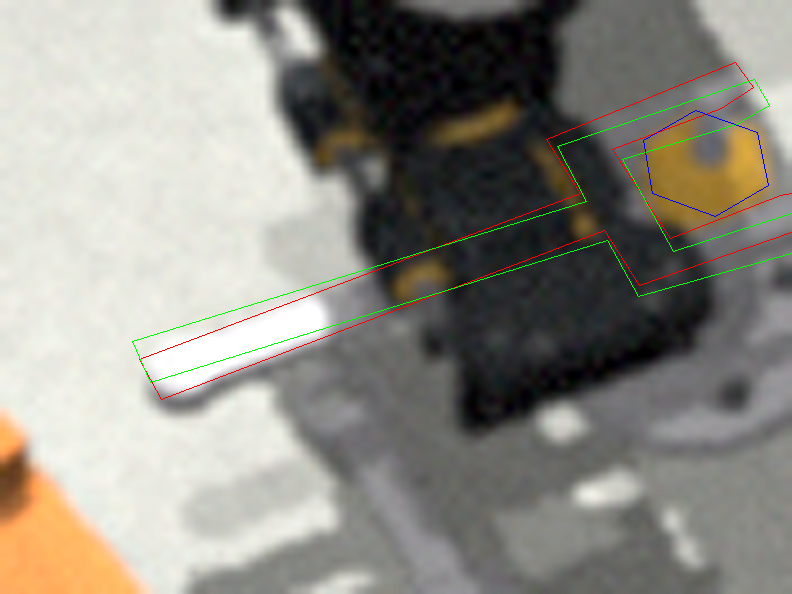

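The wrench is at 84°, level and unloaded. Sliding it straight out this time.

```bash

python3 -m pendant '[[[0.3,0,0],[0,0,0],1],[[0.4,0,0],[0,0,0],1],[[0,0,0],[0,0,0],1]]' >/dev/null;python3 st.py
python3 -m pendant '[[[0.6,0,0],[0,0,0],1],[[0.6,0,0],[0,0,0],1],[[0,0,0],[0,0,0],1]]' >/dev/null;python3 st.py
```

```text
t 46.05 yaw -6.11 posyaw -6.18 dist 99.0 z 0.1377 Ft [-2.5  1.7 -0. ] Mz -0.01 tq -0.01
t 46.3 yaw -6.12 posyaw -5.9 dist 111.9 z 0.1377 Ft [-0.2  2.5 -0. ] Mz 0.02 tq 0.02
```

```bash

python3 -m pendant '[[[0.8,0,0],[0,0,0],1],[[0.8,0,0],[0,0,0],1],[[0.8,0,0],[0,0,0],1],[[1.2,0,0],[0,0,0],1],[[1.5,0,0],[0,0,0],1],[[1,-1,0],[0,0,0],1],[[1,-2,0],[0,0.06,0],1],[[1,-2,0],[0,0.1,0],1],[[0,-1,0.5],[0,0.1,0],1],[[0,0,1],[0,0.11,0],1],[[0,0,1],[0,0.11,0],1],[[0,0,1],[0,0.11,0],1],[[0,0,0],[0,0.11,0],1],[[0,0,0],[0,0.11,0],1],[[0,0,0],[0,0.11,0],1],[[0,0,0],[0,0.11,0],1],[[0,0,0],[0,0.11,0],1],[[0,0,0],[0,0.11,0],1],[[0,0,0],[0,0.11,0],1],[[0,0,0],[0,0.05,0],1]]' >/dev/null;python3 d.py .4835 -.1235 .2 -86

```

```text
shift cm [ 0.06 -0.24  3.62] turn [ 0.    -0.02   0.001] t 47.97 pos [ 0.4823 -0.0873  0.1976] zyaw -87.16 tilt 0.04 j [-23.  29. 106.  -0.  45.  64.] F [ 0.35 -0.24 -2.82] M [0.    0.017 0.028] op 0.181
```

```bash

python3 -m pendant '[[[0,0,1.5],[0,-0.02,0],1],[[0,0,1.5],[0,0,0],1],[[0,0,0.6],[0,0,0],1],[[0,0,0],[0,0,0],1]]' >/dev/null;python3 d.py .4835 -.1235 .0887 -86
python3 - <<'E'
from h import *
S=cap("scene","sc25");T=cap("top","tp25")
s=cv2.imread("pics/sc25.png");b=cv2.resize(s[170:300,240:400],(738,600),interpolation=cv2.INTER_CUBIC)
cv2.imwrite("pics/sc25c.png",b)
f=lambda c:(np.array(c)+.5)/4.6125-.5+np.array([240,170])
E
```

```text
shift cm [ 0.19 10.9  -0.1 ] turn [-0.001  0.003 -0.001] t 48.3 pos [ 0.4854 -0.1243  0.1977] zyaw -85.85 tilt 0.05 j [-27.  29. 105.  -0.  46.  59.] F [ 0.28  0.26 -2.43] M [ 0.084  0.019 -0.059] op 0.18
```

View pics/sc25c.png

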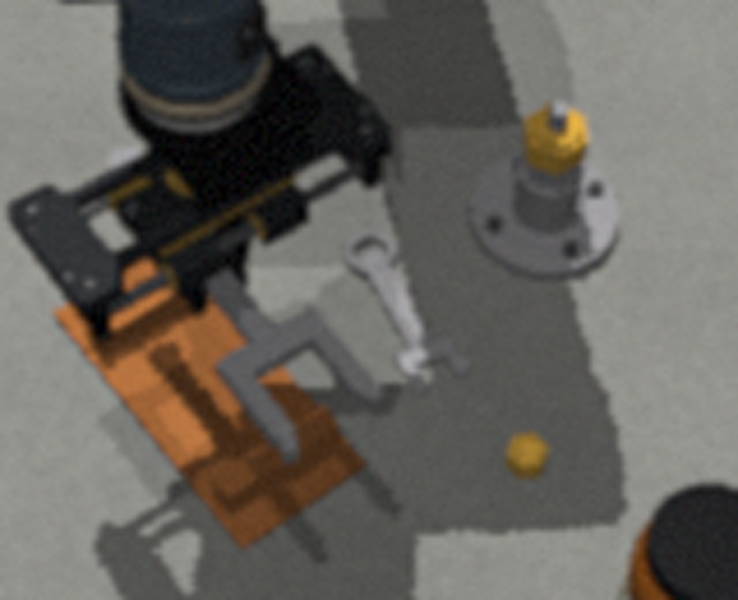

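The wrench is level and the nut's outline again looks like it did at finger-tight, as a full flat should. Laying the wrench down.

```bash

python3 -m pendant '[[[0.1,2,-0.05],[0,0,0],1],[[0.05,3,0],[0,0,0],1],[[0,3,0],[0,0,0],1],[[0,1.5,0],[0,0,0],1],[[0,0.7,0],[0,0,0],1],[[0,0.4,0],[0,0,0],1],[[0,0.2,0],[0,0,0],1],[[0,0,0],[0,0,0],1]]' >/dev/null;python3 d.py .4835 -.1235 .0887 -86
python3 - <<'E'
from h import *
for n in("sc3","sc20","sc25"):
    im=cv2.imread(f"pics/{n}.png").astype(float);d=im[187:213,347:372];w=np.clip((d[:,:,2]-d[:,:,0])/70,0,1)
    o=[]
    for r in range(7,17):
        row=w[r];k=np.nonzero(row>.5)[0];i,j=k[0],k[-1]
        o.append((187+r,round(347+i-(row[i]-.5)/(row[i]-row[i-1]+1e-9),1),round(347+j+(row[j]-.5)/(row[j]-row[j+1]+1e-9),1)))
    print(n,[tuple(map(float,q)) for q in o])
E
```

```text
shift cm [0.07 0.15 0.13] turn [-0.     0.005 -0.001] t 49.07 pos [ 0.4841 -0.1221  0.0902] zyaw -85.7 tilt 0.06 j [-27.  41. 108.   0.  31.  59.] F [ 0.35  0.32 -1.11] M [ 0.071 -0.011  0.022] op 0.18
sc3 [(194.0, 354.2, 366.1), (195.0, 353.5, 366.9), (196.0, 353.4, 367.3), (197.0, 353.3, 367.4), (198.0, 353.2, 367.4), (199.0, 353.2, 367.4), (200.0, 353.3, 367.3), (201.0, 353.5, 366.9), (202.0, 353.6, 366.5), (203.0, 353.5, 365.9)]
sc20 [(194.0, 355.1, 366.4), (195.0, 353.6, 366.8), (196.0, 352.9, 367.0), (197.0, 352.9, 367.3), (198.0, 353.0, 367.5), (199.0, 353.1, 367.7), (200.0, 353.2, 367.7), (201.0, 353.3, 366.8), (202.0, 353.6, 366.2), (203.0, 353.7, 366.0)]
sc25 [(194.0, 355.0, 366.0), (195.0, 353.4, 366.8), (196.0, 353.0, 367.0), (197.0, 353.0, 367.3), (198.0, 353.1, 367.5), (199.0, 353.1, 367.5), (200.0, 353.2, 367.6), (201.0, 353.3, 367.0), (202.0, 353.6, 366.4), (203.0, 353.6, 365.9)]
```

```bash

python3 -m pendant '[[[0,0.12,0],[0,0,0],1],[[0,0,0],[0,0,0],0.75],[[0,0,0],[0,0,0],0.5],[[0,0,0],[0,0,0],0.2],[[0,0,0],[0,0,0],0.1],[[0,0,0],[0,0,0],0]]' >/dev/null;python3 d.py .4835 -.1235 .0887 -86
python3 -m pendant '[[[0,0,0],[0,0,0],0],[[0,-1.5,0],[0,0,0],0],[[0,-3,0],[0,0,0],0],[[0,-4,0],[0,0,0],0],[[0,-4,0],[0,0,0],0],[[1,-3,0],[0,0,0],0],[[3,-1,2],[0,0,0],0],[[3,0,3],[0,0,0],0],[[2,0,3],[0,0,0],0],[[0,0,3],[0,0,0],0],[[0,0,3],[0,0,0],0],[[0,0,2],[0,0,0],0],[[0,0,0],[0,0,0],0]]' >/dev/null;python3 d.py .4835 -.1235 .0887 -86
python3 - <<'E'
from h import *
S=cap("scene","sc26");T=cap("top","tp26")
a=cv2.resize(T["img"][150:235,270:390,::-1],(800,567),interpolation=cv2.INTER_CUBIC);cv2.imwrite("pics/tp26c.png",a)
H=hsv(T).astype(float);pts=[]
for r in range(188,214):
    s=H[r,352:374,1];w=np.clip(1-s/140,0,1);xs=np.arange(352,374);k=(xs>356)&(xs<369);pts.append((np.sum(w[k]*xs[k])/w[k].sum(),r))
P=ray(T,pts,.042);f=np.polyfit(P[:,0],P[:,1],1);print("yaw",np.degrees(np.arctan(f[0])),"y at .472",np.polyval(f,.472),"rms",np.std(P[:,1]-np.polyval(f,P[:,0])))
xs=np.arange(.36,.58,.003);uv=proj(T,np.c_[xs,np.polyval(f,xs),np.full(len(xs),.042)])
print([(round(float(x),3),int(H[int(round(v)),int(round(u)),1])) for x,(u,v) in zip(xs,uv) if x<.4 or x>.54])
E
```

```text
shift cm [0.05 0.02 0.12] turn [-0.     0.005 -0.001] t 49.57 pos [ 0.4839 -0.1223  0.0889] zyaw -85.72 tilt 0.05 j [-27.  41. 108.   0.  31.  59.] F [ 0.9  -0.25 -0.33] M [-0.024  0.043  0.026] op 0.468
shift cm [ -8.77  16.48 -16.41] turn [-0.005  0.001 -0.003] t 50.65 pos [ 0.4072 -0.2927  0.254 ] zyaw -85.93 tilt 0.32 j [-48.  24. 102.  -0.  54.  37.] F [ 0.64 -0.3  -0.56] M [-0.006  0.043  0.014] op 1.003
yaw 0.5961843934204787 y at .472 -0.12413794069109814 rms 0.0015986385084955103
[(0.36, 62), (0.363, 63), (0.366, 66), (0.369, 64), (0.372, 64), (0.375, 61), (0.378, 63), (0.381, 61), (0.384, 61), (0.387, 70), (0.39, 65), (0.393, 62), (0.396, 62), (0.399, 63), (0.54, 12), (0.543, 14), (0.546, 16), (0.549, 16), (0.552, 8), (0.555, 100), (0.558, 158), (0.561, 154), (0.564, 81), (0.567, 6), (0.57, 6), (0.573, 9), (0.576, 9), (0.579, 6)]
```

View pics/tp26c.png

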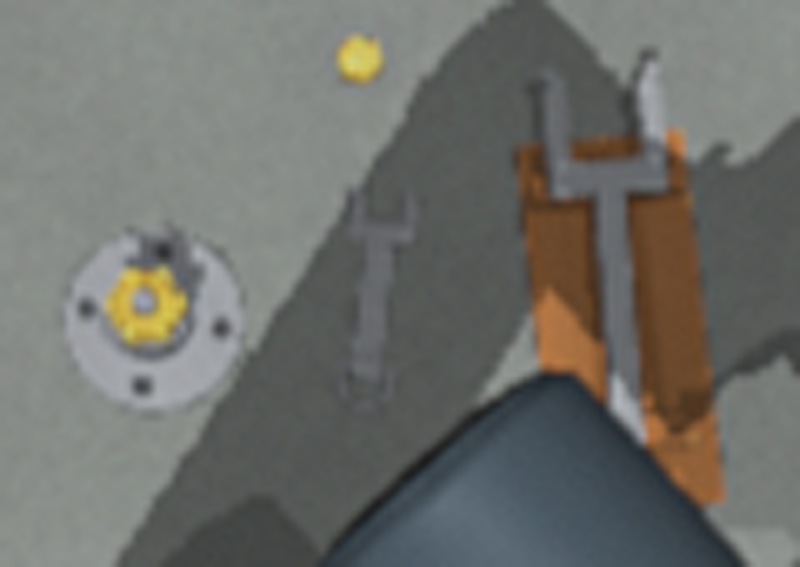

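View pics/sc26.png

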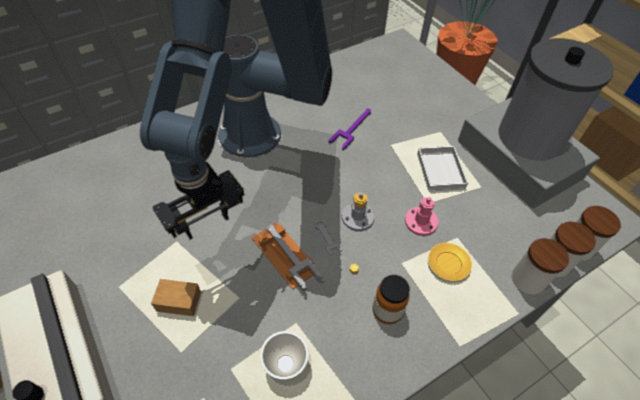

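The wrench lies on the rest with its throat at crop (607,165), and nothing else has moved. One last read of the nut's phase, then hand in.

```bash
python3 - <<'E'
from h import *
T=cap("top")
def ph(c,im,z=.095,up=8,th=.5):
    x0,y0=278,180;b=im[y0:y0+30,x0:x0+28].astype(np.float32)
    w=cv2.resize(np.clip((b[:,:,2]-b[:,:,0])/(b[:,:,2]+20)*200,0,255),None,fx=up,fy=up,interpolation=cv2.INTER_CUBIC)
    m=(w>th*np.percentile(w,97)).astype(np.uint8);cs,_=cv2.findContours(m,cv2.RETR_EXTERNAL,cv2.CHAIN_APPROX_NONE);ct=cv2.convexHull(max(cs,key=cv2.contourArea))
    k=np.zeros_like(m);cv2.fillPoly(k,[ct],1);ys,xs=np.nonzero(k);P=ray(c,np.c_[(xs+.5)/up-.5+x0,(ys+.5)/up-.5+y0],z);P-=P.mean(0);q=P[:,0]+1j*P[:,1]
    return round(float(np.degrees(np.angle((q**6).mean()))/6%60),1)
for n in("top0","tp2","tp13","tp26"): print(n,[ph(T,cv2.imread(f"pics/{n}.png"),th=t) for t in(.4,.5,.6)])
s=bot.read_state();print(s["time_s"],s["force"],s["qvel"].round(2))
E
```

```text
top0 [21.8, 22.4, 22.4]
tp2 [26.2, 26.3, 26.1]
tp13 [34.4, 34.0, 34.3]
tp26 [32.7, 32.3, 32.5]
50.8 [-0.57575462  0.40586399  0.08722827] [ 1.09 -0.5   0.98 -0.06 -0.09 -0.06]
```

```bash
python3 -c "
from rig import bot
print(bot.hand_in())"
```

```text
the job is handed in; nothing more can be done
None
```

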